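# Slide the last carved panel into the table screen

### The arm

A 6-joint arm with a two-finger parallel gripper is mounted at the origin on the work surface. World frame = base frame: x ahead of the robot, y to its left, z up, the work surface at z = 0. Lengths are in m, angles in rad, forces in N, time in s.
With the tool pointing down it reaches from about 0.35 to 0.775 m from the base axis. Payload 5.5 kg.
Tool frame: the origin (TCP) lies midway between the tips of the shut fingers; the grasp point (between the pads) lies 19 mm behind it; z points along the fingers, y is the line along which they close (so a half turn about z gives the same grasp; the last joint's range is limited). The gripper opens to 85 mm and grips with 20 to 120 N. Pads are 22 mm wide; open, the fingers measure 114 mm over their backs; the gripper's body (76 mm by 85 mm) begins 54 mm behind the grasp point. The pads swing forward as they close: fully open they stand 13 mm farther back than shut.
Start: joints at [1.064, 0.313, 0.046, 1.304, 0, 1.431], TCP at [0.206, 0.537, 0.231] pointing down, gripper open.
Joint ranges: [-2.76, 2.76], [-0.86, 1.69], [-1.03, 1.26], [-2.2, 2.34], [-1.47, 1.5], [-3.14, 3.14]. Speed limits (rad/s): [2.57, 2.57, 3.14, 3.14, 3.14, 3.14].

### API

Orientations are given as a unit quaternion [w, x, y, z].
In Python, from workcell import env gives the robot as it stands. The module is installed in compiled form; this text tells all that it offers.
- The arm moves only by the tool servo_tool, never from a script. Its argument "increments" is a list of rows, each an object of numbers: "grip": the closure, from 0 (fully open) to 1 (shut); "x", "y", "z": the shift along the tool's x, y, z in mm; "roll": the turn about the tool's z in degrees. In form: [{"grip": .., "x": .., "y": .., "z": .., "roll": ..}, ...]. A call has 1 to 5 rows; each row shifts and turns the commanded pose from where the row before left it, along the tool's axes as they then stand; what a row does not reach is not made up. A row lasts 1/12 s, in which the tool goes at most 41.7 mm and 7.16 degrees, less where a joint would pass 70% of its speed; a pose out of reach is approached as far as the arm can. A call is refused whole if a number of a shift passes 41.7 or a number of a turn 7.16, either way. A call with a gripper value outside its range is refused whole. The fingers move at their own pace and stop on an object; "grip_force" is the grip in N (left out, the last holds). Time passes only in rows, so rows that do not move let the fingers close. It gives the time, the measured TCP pose, the force, the opening and the grip force at its end, in the units of the state.
- env.get_state(): the state, without advancing time (a new reading comes with each control period).
- env.read_camera(name): name is "scene" or "top" or "wrist"; returns the picture (420x560x3 uint8, red, green, blue); there is no depth.
- env.get_calibration(name): a dict with "vertical_fov" (degrees; the focal length in pixels is half the picture's height over the tangent of half this angle, whatever the lens; pixels are square), "cx", "cy" (the principal point, pixels), "rvec" (rotation vector, rad) and "tvec" (3), from world to camera coordinates, as OpenCV has them; the wrist camera has in their place "tool_from_camera" (4x4, takes a point from camera to tool coordinates, whose origin is the TCP and whose axes are the flange's). Camera axes: x right, y down, z forward; pixel columns grow to the right and rows downward; lengths in m; the calibration is good to about 2 mm. A picture is of the moment at which its call begins: read the wrist's pose just before it. get_calibration takes no time and is no camera call.
- env.hand_in(): hands the job in; it is judged then, once.
The state is a dict: "clock": time; "joint_pos": joint angles; "qvel": joint speeds; "tau": joint torques, N m; "tcp_pos": TCP position; "orientation": TCP orientation; "wrist_force": force on the tool from outside, world axes, zero at the start; "ft_torque": the same for the moment, N m; "finger_gap": finger opening in m; "grip_force": force on a finger pad.
Only numpy, scipy, OpenCV 4.12 (cv2) and the standard library are available. Lean on these libraries where they do the work, as an engineer would, in place of code of your own. Each camera call takes 0.05 s, during which the arm holds its last target. There are 200 camera calls.

### The job

The pale carved panel drying on the two sticks is the last one for the dark table screen: slide it down into the grooves of the screen's empty bay until it is fully home on the cork strip, carved face to the screen's front like its two neighbours, plain margin at the top. Ease it down all the way, do not let it drop in the grooves, and let go of it there; lean it on the little easel if you need to change your grip. Do not disturb the other things on the bench.

Things in the scene. Friction and masses are not known exactly. Their poses are not given: they have to be found in the camera images.
- panel: Pale boxwood panel, a loose rectangular slab 140 x 66 x 10 mm, about 80 g, with a low carved flower on its front; the 36 mm next to the head are plain. Origin: middle of the flat back. x runs along the length from head to foot, y across the width, z out of the carved face. It starts lying face up on the stickers, back 20 mm above the bench, foot roughly to the robot's left (+y).
- panel_foot (a point): Middle of the panel's foot edge, halfway through the thickness: 70 mm along the panel's x from its origin, 5 mm along z. Axes as panel.
- panel_head (a point): Middle of the panel's head edge, halfway through the thickness: -70 mm along the panel's x, 5 mm along z. Axes as panel.
- panel_face (a point): Centre of the panel's carved face: 10 mm along the panel's z from its origin. The carving stands 4 mm or less above it and is only to be seen; fingers may pass it. Axes as panel.
- bay: Thin cork strip, 10 x 50 x 3 mm, in the bottom groove of the screen's empty bay; which of the three bays is empty differs. Origin: middle of its underside, 30 mm above the bench, on the middle line of the bay and its grooves. x points to the screen's front (roughly away from the robot), y along the screen, z up.
- bay_seat (a point): Middle of the cork strip's top, 33 mm above the bench: here the middle of the panel's foot comes to rest. The bay's two grooves are 12.4 mm wide for the 10 mm panel and 69 mm apart, floor to floor, for its 66 mm width; open at the top, where the last 10 mm flare to about 18 mm. At home the panel stands 6 mm above the posts' shoulders. Axes as bay.
- frame: Dark table-screen frame, upright, fixed, top rail off. Origin on the bench under its middle, x to its front, y along it, z up. 246 mm wide, 28.4 thick; bay middles at y = -76, 0, 76, each open 58 wide between posts 18 wide. Shoulders 167 mm above the bench, pale stub tenons on them up to 176.5. End feet 22 high, with dogs 30 high, reach 74 mm to front and back.
- fitted1: One of the two panels already fitted, fixed; same size as the loose one, carved face to the front. Origin: middle of its foot edge, 33 mm above the bench.
- fitted2: The other fitted panel, fixed. Origin: middle of its foot edge, 33 mm above the bench.
- easel: Small pale wooden easel, fixed. Origin on the bench, x to its front (open side, roughly to the robot's left, +y), z up. Mast 40 mm wide, 85 long, leaning back 55 degrees from level, rising towards -x; at its foot a ledge square to it, 110 wide, 24 deep, lip 5 high. A panel leant on it, foot down, stands stably, its head 55 mm past the mast. Base 125 x 110 mm; strut below 75 mm.
- easel_rest (a point): Middle of the corner where the mast's front face meets the ledge: x = 45, z = 32 mm in the easel. The lower edge of a leant panel's back lies here. Axes as easel.
- stickers: Two plywood sticks, 16 x 90 x 20 mm high, fixed on the bench, parallel to this body's y, with 80 mm free between them along x; the panel lies across them. Origin on the bench midway between them.
- gouge1: Bystander, to be left where it is: wooden-handled gouge, 235 mm long, 25 mm high, lying by the far side; origin where handle and blade meet.
- gouge2: Bystander, to be left where it is: gouge, 235 mm long, 25 mm high, lying to the right of the screen; origin where handle and blade meet.
- gouge3: Bystander, to be left where it is: small gouge, 215 mm long, 25 mm high, lying on the robot's side; origin where handle and blade meet.
- mallet: Bystander, to be left where it is: round wooden mallet lying on its side, 225 mm long, head 78 mm thick; origin under the head.
- top_rail: Bystander, to be left where it is: the screen's dark top rail, not yet fitted, 262 x 26 x 20 mm, lying beyond the frame; origin under its middle.
- brush: Bystander, to be left where it is: flat brush, about 205 mm long, 16 mm high, lying on the robot's side; origin under its middle.
- oil_tin: Bystander, to be left where it is: amber jar with black cap, 64 mm across, 75 mm high, standing; origin under its middle.
- oilstone: Bystander, to be left where it is: oilstone in its dark wooden case, 150 x 56 x 28 mm; origin under its middle.
Not all that is in view belongs to the job. Leave any pink or turquoise look-alike of the panel alone.

How it is judged:
At the end, for the whole second after the job is handed in: The panel stands in the empty bay, let go and still (under 0.03 m/s): foot at most 3.5 mm above the cork strip and within 5 mm sideways of its middle, head up and within 6 mm of plumb over it, carved face on the front (+x) side of the screen (horizontal distance between panel_foot and bay_seat below 0.005 m and horizontal distance between panel_head and bay_seat below 0.006 m and z of panel_foot in the frame of bay_seat below 0.0035 m and z of panel_head in the frame of bay_seat above 0.12 m and x of panel_face in the frame of bay_seat above 0.002 m and linear speed of panel below 0.03 m/s); the robot touches nothing.
It fails at once if the panel drops in the grooves (it falls faster than 0.35 m/s while its foot is between the groove mouths and the cork strip) (horizontal distance between panel_foot and bay_seat below 0.008 m and z of panel_foot in the frame of bay_seat below 0.13 m and linear speed of panel above 0.35 m/s).
It fails at once if one of the other loose things on the bench is pushed more than 30 mm away (distance of any of gouge1, gouge2, gouge3, mallet, top_rail, brush, oil_tin, oilstone from where it was at the start of the episode above 0.03 m).
It also fails if it takes over 67 s, if anything falls off the work surface, if the arm or the gripper's body presses on something with over 40 N, if the wrist force passes 120 N, or if a joint passes its speed limit or range.

## Working session

There is one attempt and no reset: what is moved stays moved. The work goes in short steps, Python scripts to look and compute and a tool call to move; the robot and the scene stay as the last step left them, time stands still between calls to the robot, and variables do not carry over. Pictures are saved under pics/ and viewed, at most 10 in all, crops included, and the job is handed in when it is done.

Besides the shell and the picture viewer there is one more tool, called after "Call:" in YAML: its name, and indented under it one key for each argument. servo_tool: Moves the arm, as the interface text tells. Its arguments: {"type":"object","properties":{"increments":{"type":"array"},"grip_force":{"type":"number"}},"required":["increments"]}

```bash
mkdir -p pics
cat > h.py <<'E'
import numpy as np, cv2
from workcell import env
from scipy.spatial.transform import Rotation as R
def cal(n, st=None):
    c=env.get_calibration(n); f=210/np.tan(np.radians(c["vertical_fov"])/2)
    K=np.array([[f,0,c["cx"]],[0,f,c["cy"]],[0,0,1.]])
    if "rvec" in c:
        Rw=cv2.Rodrigues(np.array(c["rvec"],float))[0]; t=np.array(c["tvec"],float).ravel()
    else:
        T=np.array(c["tool_from_camera"]); q=st["orientation"]
        Rt=R.from_quat([q[1],q[2],q[3],q[0]]).as_matrix()
        Rc=Rt@T[:3,:3]; p=Rt@T[:3,3]+st["tcp_pos"]; Rw=Rc.T; t=-Rw@p
    return K,Rw,t
def ray(C,uv,z):
    K,Rw,t=C; o=-Rw.T@t
    d=(Rw.T@np.linalg.inv(K)@np.c_[np.atleast_2d(uv),np.ones(len(np.atleast_2d(uv)))].T).T
    return o+d*((z-o[2])/d[:,2])[:,None]
def proj(C,P):
    K,Rw,t=C; q=(K@(Rw@np.atleast_2d(P).T+t[:,None])).T; return q[:,:2]/q[:,2:]
def snap(n,f):
    st=env.get_state(); im=env.read_camera(n)
    cv2.imwrite(f"pics/{f}.png",im[:,:,::-1]); return st,im
E
python3 - <<'E'
from h import *
for n in("scene","top","wrist"):
    snap(n,n+"0"); print(n,env.get_calibration(n))
s=env.get_state();print(s["tcp_pos"],s["orientation"],s["finger_gap"])
E
```

```text
scene {'vertical_fov': 47.529445778969944, 'cx': 279.05696558361274, 'cy': 207.55497813410148, 'rvec': array([ 1.66212897,  2.14741625, -0.65693844]), 'tvec': array([ 0.10107351, -0.3799578 ,  1.57818705])}
top {'vertical_fov': 49.108012692446586, 'cx': 289.1379157521581, 'cy': 209.93767296866372, 'rvec': array([ 2.14281922, -2.20861969,  0.11247118]), 'tvec': array([0.02253242, 0.50168542, 1.41312895])}
wrist {'vertical_fov': 60.6218323145036, 'cx': 276.2471082996747, 'cy': 209.7960919992319, 'tool_from_camera': array([[ 1.02022170e-04, -9.63199294e-01, -2.68788223e-01,
         6.73442163e-02],
       [ 9.99999962e-01,  2.98830166e-05,  2.72477957e-04,
        -3.57581045e-04],
       [-2.54418373e-04, -2.68788241e-01,  9.63199261e-01,
        -1.42429378e-01],
       [ 0.00000000e+00,  0.00000000e+00,  0.00000000e+00,
         1.00000000e+00]])}
[0.20604836 0.53639929 0.23061321] [-2.04939170e-04  1.82369294e-01  9.83229859e-01 -6.65768305e-04] 0.08544912285758142
```

View pics/top0.png

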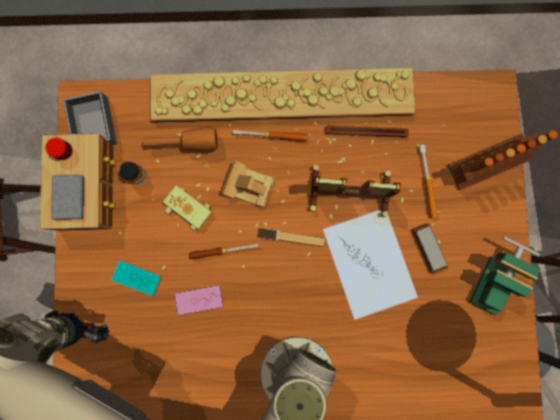

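View pics/scene0.png

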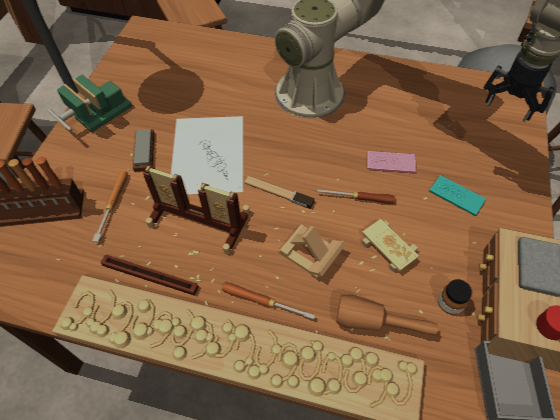

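Run:
```python
from h import *
im=cv2.imread("pics/top0.png"); sc=cv2.imread("pics/scene0.png")
a=cv2.resize(im[155:235,155:285],None,fx=3,fy=3,interpolation=3);b=cv2.resize(im[155:235,290:420],None,fx=3,fy=3,interpolation=3)
c=cv2.resize(sc[150:260,130:260],(390,330),interpolation=3);d=cv2.resize(sc[200:310,270:440],(390,252),interpolation=3);d=cv2.copyMakeBorder(d,0,78,0,0,0)
cv2.imwrite("pics/crop0.png",np.vstack([np.hstack([a,b]),np.hstack([c,d])]))
C=cal("top"); hsv=cv2.cvtColor(im,cv2.COLOR_BGR2HSV)
print("px panel,easel",ray(C,[[187,207]],.03),ray(C,[[249,185]],.03))
sub=hsv[185:232,160:215]; print(hsv[207,180],hsv[185,240],hsv[200,215])
m=((hsv[...,0]>22)&(hsv[...,0]<35)&(hsv[...,1]<170)&(hsv[...,2]>120)).astype(np.uint8); m[:180]=0;m[240:]=0;m[:,:155]=0;m[:,220:]=0
n,l,s,ce=cv2.connectedComponentsWithStats(m); k=1+s[1:,4].argmax();print(s[k])
pts=np.argwhere(l==k)[:,::-1].astype(np.float32); r=cv2.minAreaRect(pts); bx=cv2.boxPoints(r)
W=ray(C,bx,.03);print(W,ray(C,[r[0]],.03),np.linalg.norm(np.diff(W,axis=0),axis=1))
```

```text
px panel,easel [[0.52025005 0.32473745 0.03      ]] [[0.58364494 0.13051026 0.03      ]]
[ 25 128 184] [ 15 151 128] [ 14 194 167]
[163 186  48  43 759]
[[0.52441543 0.4113722  0.03      ]
 [0.5931392  0.36268983 0.03      ]
 [0.50852148 0.24792249 0.03      ]
 [0.44054274 0.29692391 0.03      ]] [[0.51646835 0.32964628 0.03      ]] [0.08421953 0.14258928 0.08379886]
```

View pics/crop0.png

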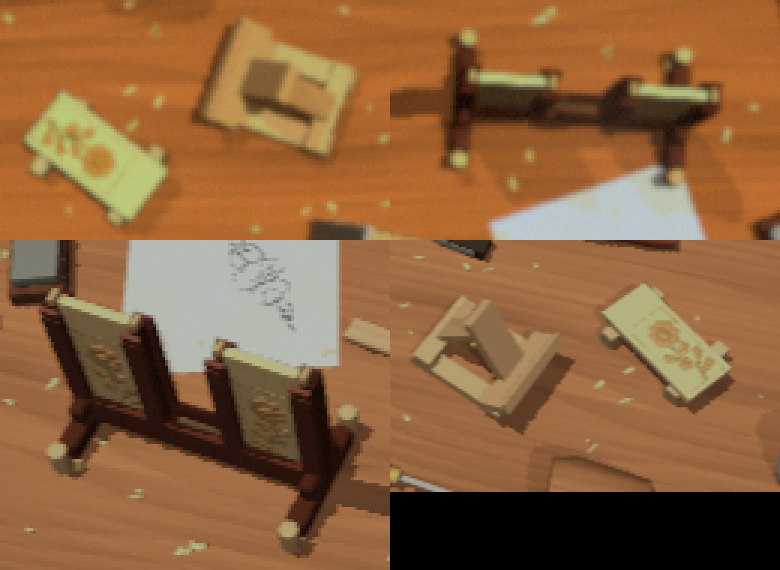

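```bash
cat >> h.py <<'E'
import json
def yaw(st=None):
    st=st or env.get_state(); q=st["orientation"]; v=R.from_quat([q[1],q[2],q[3],q[0]]).as_matrix()[:,1]
    return np.degrees(np.arctan2(v[1],v[0]))
def plan(p,ya=None,n=None,grip=None,vmax=40.,p0=None,y0=None):
    st=env.get_state(); p0=np.array(st["tcp_pos"] if p0 is None else p0); y0=yaw(st) if y0 is None else y0
    d=(np.array(p)-p0)*1000; dy=0 if ya is None else (y0-ya+180)%360-180
    n=n or int(np.ceil(max(np.linalg.norm(d)/vmax,abs(dy)/7.1,1)))
    rows=[]
    for i in range(n):
        a=np.radians(y0-dy*i/n); tx=np.array([-np.sin(a),np.cos(a)]); ty=np.array([np.cos(a),np.sin(a)])
        r={} if grip is None else {"grip":grip}
        r.update(x=round(float(d[:2]@tx)/n,1),y=round(float(d[:2]@ty)/n,1),z=round(-d[2]/n,1))
        if dy: r["roll"]=round(dy/n,2)
        rows.append(r)
    for i in range(0,n,5): print(json.dumps(rows[i:i+5]))
E
python3 - <<'E'
from h import *
print(yaw()); plan([.516,.330,.23],143.6)
E
```

```text
68.98441123390374
[{"x": -33.0, "y": -7.4, "z": 0.1, "roll": -6.78}, {"x": -31.9, "y": -11.3, "z": 0.1, "roll": -6.78}, {"x": -30.4, "y": -15.0, "z": 0.1, "roll": -6.78}, {"x": -28.4, "y": -18.4, "z": 0.1, "roll": -6.78}, {"x": -26.0, "y": -21.7, "z": 0.1, "roll": -6.78}]
[{"x": -23.3, "y": -24.6, "z": 0.1, "roll": -6.78}, {"x": -20.2, "y": -27.2, "z": 0.1, "roll": -6.78}, {"x": -16.9, "y": -29.4, "z": 0.1, "roll": -6.78}, {"x": -13.3, "y": -31.1, "z": 0.1, "roll": -6.78}, {"x": -9.5, "y": -32.5, "z": 0.1, "roll": -6.78}]
[{"x": -5.6, "y": -33.4, "z": 0.1, "roll": -6.78}]
```

Call:
servo_tool:
  increments:
    - {"grip": 0, "x": -33, "y": -7.4, "z": 0, "roll": -6.8}
    - {"grip": 0, "x": -32, "y": -11.3, "z": 0, "roll": -6.8}
    - {"grip": 0, "x": -30.4, "y": -15, "z": 0, "roll": -6.8}
    - {"grip": 0, "x": -28.4, "y": -18.4, "z": 0, "roll": -6.8}
    - {"grip": 0, "x": -26, "y": -21.7, "z": 0, "roll": -6.8}

```text
clock: 0.57
tcp_pos: [0.3481, 0.4419, 0.231]
orientation: [-0.0, -0.116, 0.993, -0.0]
wrist_force: [-0.3, 0.9, 0.8]
finger_gap: 0.0855
grip_force: 0.0
```

Call:
servo_tool:
  increments:
    - {"grip": 0, "x": -23.3, "y": -24.6, "z": 0, "roll": -6.8}
    - {"grip": 0, "x": -20.2, "y": -27.2, "z": 0, "roll": -6.8}
    - {"grip": 0, "x": -17, "y": -29.4, "z": 0, "roll": -6.8}
    - {"grip": 0, "x": -13.3, "y": -31, "z": 0, "roll": -6.8}
    - {"grip": 0, "x": -9.5, "y": -32.5, "z": 0, "roll": -6.8}

```text
clock: 0.98
tcp_pos: [0.4895, 0.3483, 0.231]
orientation: [-0.0, -0.401, 0.916, 0.0]
wrist_force: [-0.4, 0.3, -0.2]
finger_gap: 0.0855
grip_force: 0.0
```

Call:
servo_tool:
  increments:
    - {"grip": 0, "x": -5.6, "y": -33.4, "z": 0, "roll": -6.8}
    - {"grip": 0}

```text
invalid input at $.increments[1]: expected keys grip, x, y, z, roll
```

Run:
```python
from h import *
st,im=snap("wrist","w1"); print(st["clock"],st["tcp_pos"],yaw(st),st["wrist_force"],st["ft_torque"])
```

```text
0.9833 [0.48951703 0.34826069 0.23103469] 137.31387969814583 [-0.43520783  0.31402602 -0.19827375] [-0.03340659 -0.04373567  0.06074122]
```

View pics/w1.png

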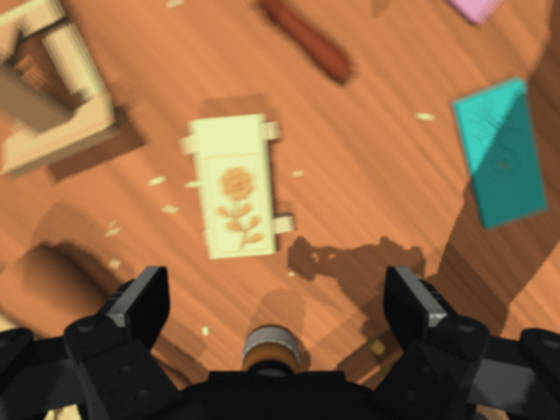

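```bash
cat >> h.py <<'E'
def panelrect(im,C,z,k=35,lo=22,hi=36,roi=None):
    h=cv2.cvtColor(im,cv2.COLOR_RGB2HSV); m=((h[...,0]>=lo)&(h[...,0]<=hi)&(h[...,2]>120)).astype(np.uint8)
    if roi: z0=np.zeros_like(m); z0[roi[1]:roi[3],roi[0]:roi[2]]=1; m*=z0
    m=cv2.morphologyEx(m,cv2.MORPH_CLOSE,np.ones((25,25),np.uint8)); m=cv2.morphologyEx(m,cv2.MORPH_OPEN,np.ones((k,k),np.uint8))
    c=max(cv2.findContours(m,cv2.RETR_EXTERNAL,cv2.CHAIN_APPROX_NONE)[0],key=cv2.contourArea)
    W=ray(C,c[:,0,:].astype(float),z)[:,:2]
    r=cv2.minAreaRect((W*1000).astype(np.float32)); return r,c
E
python3 - <<'E'
from h import *
im=cv2.imread("pics/w1.png")[:,:,::-1]; st=env.get_state(); C=cal("wrist",st)
h=cv2.cvtColor(im,cv2.COLOR_RGB2HSV); print(h[135,230],h[200,215],h[223,283],h[150,300])
r,c=panelrect(im,C,.03,roi=(150,80,330,290)); print(r,c[:,0].min(0),c[:,0].max(0))
b=cv2.boxPoints(r);print(b)
print(proj(C,np.c_[b/1000,[.03]*4]))
e=ray(C,[[285,223],[270,130]],.02); print(e)
E
```

```text
[ 33  68 240] [ 33  68 239] [ 26  82 232] [ 12 156 221]
((531.4374389648438, 321.50042724609375), (138.73208618164062, 75.89191436767578), 51.50722885131836) [195 117] [275 255]
[[458.5631  290.82672]
 [517.96265 243.59038]
 [604.31177 352.17413]
 [544.91223 399.41046]]
[[267.29656303 113.5535072 ]
 [185.68816934 119.50033617]
 [204.23372845 257.91607924]
 [277.69833413 253.23521749]]
[[0.51956078 0.38283679 0.02      ]
 [0.4673195  0.30364199 0.02      ]]
```

Call:
servo_tool:
  increments:
    - {"grip": 0, "x": 0, "y": 0, "z": 0, "roll": 0}

```text
clock: 1.12
tcp_pos: [0.4908, 0.3474, 0.2304]
orientation: [-0.0, -0.397, 0.918, -0.0]
wrist_force: [-1.0, -0.1, 0.9]
finger_gap: 0.0854
grip_force: 0.0
```

Run:
```python
from h import *
Ct=cal("top");Cs=cal("scene");print("base",proj(Ct,[[0,0,0.]]),proj(Cs,[[0,0,0.]]))
st=env.get_state();print(proj(Ct,[st["tcp_pos"]]),proj(Cs,[st["tcp_pos"]]))
print(np.array(-Ct[1].T@Ct[2]),-Cs[1].T@Cs[2])
for p in ([.5164,.3296,.03],[.5314,.3215,.03]): print(proj(Ct,[p]),proj(Cs,[p]))
_,t=snap("top","t2");_,s=snap("scene","s2")
st,w=snap("wrist","w2");C=cal("wrist",st)
print(panelrect(w,C,.03,45,roi=(150,60,330,330))[0])
a=cv2.resize(s[0:300,200:560],(600,500));cv2.imwrite("pics/s2c.png",a[:,:,::-1])
```

```text
base [[296.46712794 373.12296139]] [[309.6014245   92.73156477]]
[[162.45653741 210.55549419]] [[417.07321938 189.88615495]]
[0.3650295  0.02035864 1.45446498] [1.17394958 0.2139558  1.10513503]
[[185.44567464 208.27745918]] [[391.09534124 241.74672161]]
[[188.00803613 203.40791033]] [[387.17793494 246.00948357]]
((523.1747436523438, 326.0052185058594), (138.57847595214844, 70.63554382324219), 49.80773162841797)
```

View pics/s2c.png

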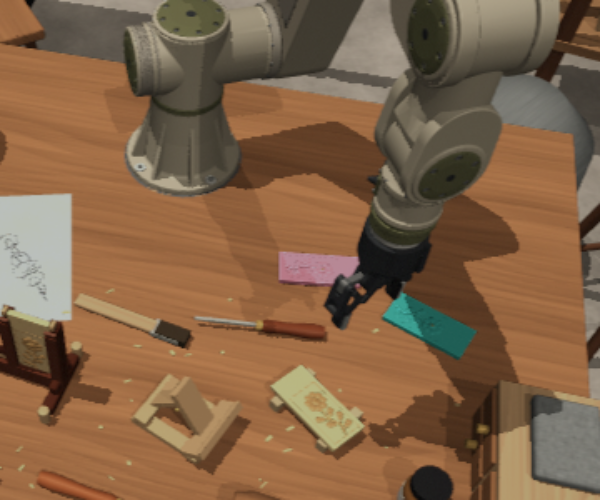

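Run:
```python
from h import *
w=cv2.imread("pics/w2.png")[:,:,::-1]; st=env.get_state();C=cal("wrist",st)
for lo in (29,31):
    r,c=panelrect(w,C,.03,15,lo=lo,roi=(150,60,330,330)); print(r)
cx,a=np.array(r[0])/1000,np.radians(r[2])
print(plan([.523-.025*np.cos(a),.326-.025*np.sin(a),.13],r[2]+90))
```

```text
((523.064453125, 326.6573486328125), (138.03172302246094, 67.4553451538086), 51.567726135253906)
((522.811767578125, 326.54815673828125), (137.04803466796875, 65.76791381835938), 51.59522247314453)
[{"x": 6.0, "y": -14.7, "z": 33.7, "roll": -1.55}, {"x": 6.4, "y": -14.5, "z": 33.7, "roll": -1.55}, {"x": 6.8, "y": -14.3, "z": 33.7, "roll": -1.55}]
None
```

Call:
servo_tool:
  increments:
    - {"grip": 0, "x": 6, "y": -14.7, "z": 33.7, "roll": -1.5}
    - {"grip": 0, "x": 6.4, "y": -14.5, "z": 33.7, "roll": -1.5}
    - {"grip": 0, "x": 6.8, "y": -14.3, "z": 33.7, "roll": -1.5}
    - {"grip": 0, "x": 0, "y": 0, "z": 0, "roll": 0}
    - {"grip": 0, "x": 0, "y": 0, "z": 0, "roll": 0}

```text
clock: 1.68
tcp_pos: [0.5057, 0.3061, 0.1286]
orientation: [-0.002, -0.434, 0.901, 0.0]
wrist_force: [0.8, 0.1, 0.8]
finger_gap: 0.0851
grip_force: 0.0
```

Run:
```python
from h import *
st,w=snap("wrist","w3");C=cal("wrist",st);print(st["tcp_pos"],yaw(st))
r,c=panelrect(w,C,.03,15,lo=30,roi=(60,60,480,420)); print(r,c[:,0].min(0),c[:,0].max(0))
h=cv2.cvtColor(w,cv2.COLOR_RGB2HSV);P=lambda s:[.523+s*np.cos(.9),.3265+s*np.sin(.9),.03]
print(proj(C,[P(-.07),P(-.025),P(.07)]))
```

```text
[0.50570438 0.30612452 0.12855081] 141.4617127593106
((506.8128662109375, 306.7492370605469), (86.20149993896484, 64.06169128417969), 51.4195671081543) [230 151] [323 270]
[[275.52326046 148.92673243]
 [275.66814412 213.93515239]
 [275.93301155 332.7795639 ]]
```

Call:
servo_tool:
  increments:
    - {"grip": 0, "x": -3.8, "y": -0.8, "z": 35, "roll": 0}
    - {"grip": 0, "x": 0, "y": 0, "z": 35, "roll": 0}
    - {"grip": 0, "x": 0, "y": 0, "z": 30, "roll": 0}
    - {"grip": 0, "x": 0, "y": 0, "z": 20, "roll": 0}
    - {"grip": 0, "x": 0, "y": 0, "z": 8, "roll": 0}

```text
clock: 2.15
tcp_pos: [0.5104, 0.3101, 0.0015]
orientation: [-0.0, -0.435, 0.9, 0.0]
wrist_force: [-0.8, 0.6, -0.6]
finger_gap: 0.0856
grip_force: 0.0
```

Call:
servo_tool:
  increments:
    - {"grip": 0.3, "x": 0, "y": 0, "z": 0, "roll": 0}
    - {"grip": 0.3, "x": 0, "y": 0, "z": 0, "roll": 0}
    - {"grip": 0.3, "x": 0, "y": 0, "z": 0, "roll": 0}
    - {"grip": 0.3, "x": 0, "y": 0, "z": 0, "roll": 0}
  grip_force: 20

```text
clock: 2.48
tcp_pos: [0.5129, 0.3097, 0.0045]
orientation: [0.002, -0.434, 0.901, -0.0]
wrist_force: [0.4, -0.7, -1.1]
finger_gap: 0.0654
grip_force: 23.6
```

Call:
servo_tool:
  increments:
    - {"grip": 0.3, "x": 0, "y": 0, "z": -10, "roll": 0}
    - {"grip": 0.3, "x": 0, "y": 0, "z": -30, "roll": 0}
    - {"grip": 0.3, "x": 0, "y": 0, "z": -40, "roll": 0}
    - {"grip": 0.3, "x": 0, "y": 0, "z": -40, "roll": 0}
    - {"grip": 0.3, "x": 0, "y": 0, "z": -40, "roll": 0}

```text
clock: 2.9
tcp_pos: [0.511, 0.3085, 0.1654]
orientation: [0.0, -0.434, 0.901, 0.0]
wrist_force: [0.8, 0.5, -1.3]
finger_gap: 0.0654
grip_force: 23.6
```

Call:
servo_tool:
  increments:
    - {"grip": 0.3, "x": 0, "y": 0, "z": -30, "roll": 0}
    - {"grip": 0.3, "x": 0, "y": 0, "z": 0, "roll": 0}
    - {"grip": 0.3, "x": 0, "y": 0, "z": 0, "roll": 0}

```text
clock: 3.15
tcp_pos: [0.513, 0.3094, 0.1963]
orientation: [0.004, -0.434, 0.901, -0.0]
wrist_force: [-0.0, -0.8, -1.3]
finger_gap: 0.0656
grip_force: 23.6
```

Run:
```python
from h import *
st,w=snap("wrist","w4");_,s=snap("scene","s4");_,t=snap("top","t4")
print(st["tcp_pos"],yaw(st),st["finger_gap"],st["wrist_force"],st["ft_torque"])
p=proj(cal("scene"),[st["tcp_pos"]])[0].astype(int); print(p)
c=s[max(p[1]-80,0):p[1]+80,p[0]-70:p[0]+70]; c=cv2.resize(c,(350,400))
e=cv2.resize(t[150:215,205:295],(540,390))
cv2.imwrite("pics/c4.png",np.hstack([c,cv2.resize(w,(440,400))])[:,:,::-1])
```

```text
[0.51297854 0.30940944 0.19633812] 141.47225995344272 0.06560252878154635 [-0.02889687 -0.7767197  -1.33481747] [-0.03135435 -0.00054087 -0.00475061]
[395 202]
```

View pics/c4.png

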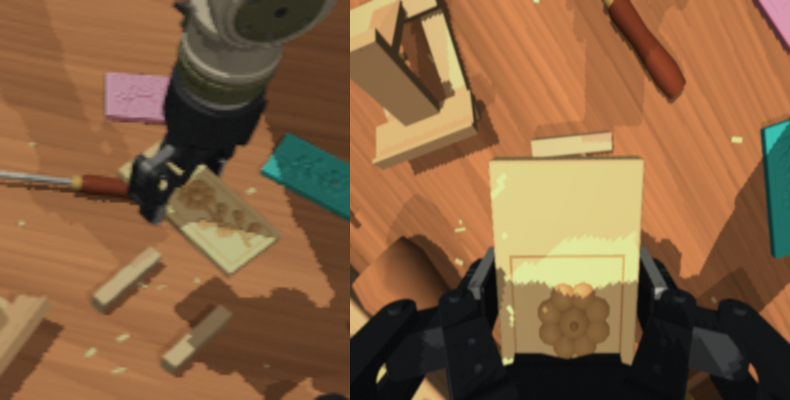

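Run:
```python
from h import *
t=cv2.imread("pics/t4.png"); C=cal("top"); h=cv2.cvtColor(t,cv2.COLOR_BGR2HSV)
m=((h[...,0]>=20)&(h[...,0]<=40)&(h[...,1]<170)&(h[...,2]>110)).astype(np.uint8); m[:170]=0;m[200:]=0;m[:,:310]=0;m[:,405:]=0
n,l,s,c=cv2.connectedComponentsWithStats(m)
for i in range(1,n):
    if s[i,4]>10: print(s[i],c[i],ray(C,[c[i]],.173)[0])
for z,uv in ((.03,[[(468-390)/3+290,155+38/3],[(458-390)/3+290,155+160/3],[(684-390)/3+290,155+55/3],[(675-390)/3+290,155+178/3]]),): print("dogs",ray(C,uv,z))
# easel: corners in top crop
uv=np.array([[240,18],[205,122],[357,68],[325,155]])/3+[155,155]; print("easel",ray(C,uv,.03))
st=env.get_state();Cw=cal("wrist",st)
```

```text
[385 171   6   5  22] [387.27272727 173.18181818] [ 0.58385995 -0.27171056  0.173     ]
[316 178  29   7 112] [329.875      181.01785714] [ 0.56628798 -0.10859648  0.173     ]
[370 183  29   6 123] [384.09756098 185.35772358] [ 0.54941365 -0.26098095  0.173     ]
dogs [[ 0.63240703 -0.08103655  0.03      ]
 [ 0.50438401 -0.06601438  0.03      ]
 [ 0.60773075 -0.30656515  0.03      ]
 [ 0.47887408 -0.2906047   0.03      ]]
easel [[0.66111097 0.17278218 0.03      ]
 [0.55241442 0.21125543 0.03      ]
 [0.60453015 0.05172511 0.03      ]
 [0.51419529 0.08742588 0.03      ]]
```

Run:
```python
from h import *
plan([.615,-.1155,.205],83.7,grip=.3,n=13)
```

```text
[{"grip": 0.3, "x": 20.5, "y": -26.6, "z": -1.1, "roll": 4.44}, {"grip": 0.3, "x": 18.4, "y": -28.1, "z": -1.1, "roll": 4.44}, {"grip": 0.3, "x": 16.1, "y": -29.4, "z": -1.1, "roll": 4.44}, {"grip": 0.3, "x": 13.8, "y": -30.6, "z": -1.1, "roll": 4.44}, {"grip": 0.3, "x": 11.4, "y": -31.6, "z": -1.1, "roll": 4.44}]
[{"grip": 0.3, "x": 8.9, "y": -32.4, "z": -1.1, "roll": 4.44}, {"grip": 0.3, "x": 6.4, "y": -33.0, "z": -1.1, "roll": 4.44}, {"grip": 0.3, "x": 3.8, "y": -33.4, "z": -1.1, "roll": 4.44}, {"grip": 0.3, "x": 1.2, "y": -33.6, "z": -1.1, "roll": 4.44}, {"grip": 0.3, "x": -1.4, "y": -33.5, "z": -1.1, "roll": 4.44}]
[{"grip": 0.3, "x": -4.0, "y": -33.3, "z": -1.1, "roll": 4.44}, {"grip": 0.3, "x": -6.6, "y": -32.9, "z": -1.1, "roll": 4.44}, {"grip": 0.3, "x": -9.1, "y": -32.3, "z": -1.1, "roll": 4.44}]
```

Call:
servo_tool:
  increments:
    - {"grip": 0.3, "x": 20.5, "y": -26.6, "z": -4, "roll": 4.44}
    - {"grip": 0.3, "x": 18.4, "y": -28.1, "z": -4, "roll": 4.44}
    - {"grip": 0.3, "x": 16.1, "y": -29.4, "z": -4, "roll": 4.44}
    - {"grip": 0.3, "x": 13.8, "y": -30.6, "z": 0, "roll": 4.44}
    - {"grip": 0.3, "x": 11.4, "y": -31.6, "z": 0, "roll": 4.44}

```text
clock: 3.72
tcp_pos: [0.5506, 0.1443, 0.2026]
orientation: [-0.002, -0.251, 0.968, 0.0]
wrist_force: [0.8, -0.6, -1.1]
finger_gap: 0.0657
grip_force: 23.6
```

Call:
servo_tool:
  increments:
    - {"grip": 0.3, "x": 8.9, "y": -32.4, "z": 0, "roll": 4.44}
    - {"grip": 0.3, "x": 6.4, "y": -33, "z": 0, "roll": 4.44}
    - {"grip": 0.3, "x": 3.8, "y": -33.4, "z": 0, "roll": 4.44}
    - {"grip": 0.3, "x": 1.2, "y": -33.6, "z": 0, "roll": 4.44}
    - {"grip": 0.3, "x": -1.4, "y": -33.5, "z": 0, "roll": 4.44}

```text
clock: 4.13
tcp_pos: [0.5909, -0.0188, 0.2022]
orientation: [-0.002, -0.06, 0.998, 0.0]
wrist_force: [-0.0, 0.7, -1.6]
finger_gap: 0.0657
grip_force: 23.6
```

Call:
servo_tool:
  increments:
    - {"grip": 0.3, "x": -4, "y": -33.3, "z": 0, "roll": 4.44}
    - {"grip": 0.3, "x": -6.6, "y": -32.9, "z": 0, "roll": 4.44}
    - {"grip": 0.3, "x": -9.1, "y": -32.3, "z": 0, "roll": 4.44}
    - {"grip": 0.3, "x": 0, "y": 0, "z": 0, "roll": 0}
    - {"grip": 0.3, "x": 0, "y": 0, "z": 0, "roll": 0}

```text
clock: 4.55
tcp_pos: [0.6152, -0.1166, 0.2017]
orientation: [-0.002, 0.056, 0.998, 0.001]
wrist_force: [-1.4, -0.5, -0.5]
finger_gap: 0.0649
grip_force: 23.6
```

Run:
```python
from h import *
st,w=snap("wrist","w5");_,s=snap("scene","s5")
print(st["tcp_pos"],yaw(st),st["finger_gap"],st["wrist_force"],st["ft_torque"])
cv2.imwrite("pics/c5.png",np.hstack([cv2.resize(s[80:260,90:270],(360,400)),cv2.resize(w,(440,400))])[:,:,::-1])
```

```text
[ 0.61524482 -0.11662328  0.20168607] 83.59672752819458 0.06492926899809329 [-1.42770006 -0.45310782 -0.45987885] [0.01715663 0.02113314 0.065577  ]
```

View pics/c5.png

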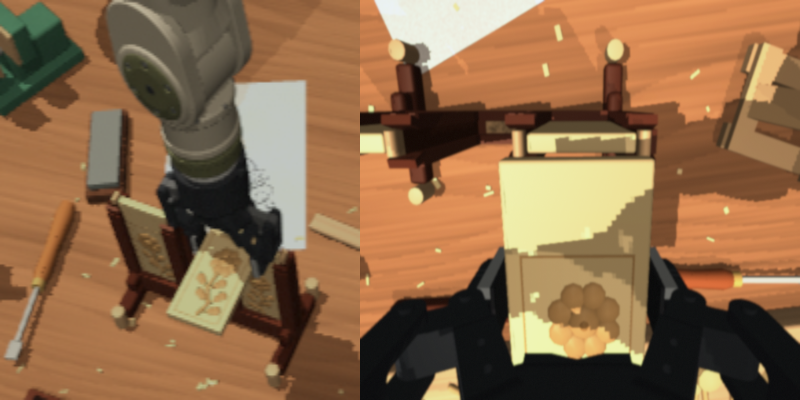

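Call:
servo_tool:
  increments:
    - {"grip": 0.3, "x": 6, "y": 2, "z": 15, "roll": 0}
    - {"grip": 0.3, "x": 0, "y": 0, "z": 15, "roll": 0}
    - {"grip": 0.3, "x": 0, "y": 0, "z": 15, "roll": 0}
    - {"grip": 0.3, "x": 0, "y": 0, "z": 5, "roll": 0}
    - {"grip": 0.3, "x": 0, "y": 0, "z": 5, "roll": 0}

```text
clock: 5.07
tcp_pos: [0.6098, -0.1113, 0.1492]
orientation: [-0.0, 0.053, 0.999, -0.0]
wrist_force: [-1.6, -1.5, 4.6]
finger_gap: 0.066
grip_force: 24.4
```

Call:
servo_tool:
  increments:
    - {"grip": 0.3, "x": 0, "y": 0, "z": 4, "roll": 0}
    - {"grip": 0.3, "x": 0, "y": 0, "z": 4, "roll": 0}
    - {"grip": 0.3, "x": 0, "y": 0, "z": 4, "roll": 0}
    - {"grip": 0.3, "x": 0, "y": 0, "z": 4, "roll": 0}

```text
clock: 5.4
tcp_pos: [0.6112, -0.112, 0.1343]
orientation: [0.001, 0.054, 0.999, 0.0]
wrist_force: [-1.1, -0.8, 6.1]
finger_gap: 0.0653
grip_force: 26.7
```

Run:
```python
from h import *
st,w=snap("wrist","w6");_,s=snap("scene","s6")
print(st["tcp_pos"],yaw(st),st["finger_gap"],st["wrist_force"],st["ft_torque"])
h=cv2.cvtColor(w,cv2.COLOR_RGB2HSV); m=((h[...,0]>=24)&(h[...,2]>150)).astype(np.uint8)
for v in range(120,340,15):
    x=np.flatnonzero(m[v,120:440]); print(v,(x.min()+120,x.max()+120,len(x)) if len(x) else None)
```

```text
[ 0.61123129 -0.1120414   0.13429363] 83.79080758611741 0.06533744554960098 [-1.07600474 -0.84151983  6.07957884] [-0.06668791  0.28683983  0.05104369]
120 None
135 None
150 None
165 None
180 (np.int64(161), np.int64(399), 158)
195 None
210 (np.int64(157), np.int64(396), 219)
225 None
240 None
255 None
270 None
285 None
300 None
315 (np.int64(219), np.int64(224), 6)
330 (np.int64(195), np.int64(241), 44)
```

Call:
servo_tool:
  increments:
    - {"grip": 0.3, "x": 0, "y": 0, "z": 4, "roll": 0}
    - {"grip": 0.3, "x": 0, "y": 0, "z": 4, "roll": 0}
    - {"grip": 0.3, "x": 1, "y": 0, "z": 5, "roll": 0}
    - {"grip": 0.3, "x": 1, "y": 0, "z": 5, "roll": 0}
    - {"grip": 0.3, "x": 0, "y": 0, "z": 0, "roll": 0}

```text
clock: 5.92
tcp_pos: [0.6107, -0.1122, 0.1161]
orientation: [0.003, 0.054, 0.999, 0.0]
wrist_force: [4.2, -1.2, -0.0]
finger_gap: 0.0655
grip_force: 30.8
```

Run:
```python
from h import *
st,w=snap("wrist","w7");_,s=snap("scene","s7")
print(st["tcp_pos"],yaw(st),st["finger_gap"],st["wrist_force"],st["ft_torque"])
cv2.imwrite("pics/c7.png",np.hstack([cv2.resize(s[100:260,100:260],(400,400)),cv2.resize(w,(400,400))])[:,:,::-1])
```

```text
[ 0.61072976 -0.11215051  0.11606283] 83.77835765364752 0.06546271226775935 [ 4.22168476 -1.15105391 -0.01762254] [-0.04311172 -0.77700975  0.03006672]
```

View pics/c7.png

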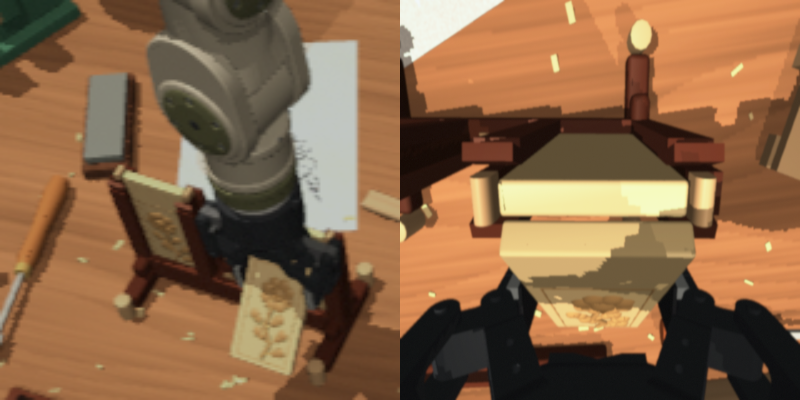

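Call:
servo_tool:
  increments:
    - {"grip": 0.3, "x": 4, "y": 0, "z": 0, "roll": 0}
    - {"grip": 0.3, "x": 4, "y": 0, "z": 0, "roll": 0}
    - {"grip": 0.3, "x": 4, "y": 0, "z": 0, "roll": 0}
    - {"grip": 0.3, "x": 0, "y": 0, "z": 0, "roll": 0}

```text
clock: 6.35
tcp_pos: [0.6022, -0.1117, 0.1185]
orientation: [0.006, 0.054, 0.999, -0.001]
wrist_force: [8.9, -1.6, 7.8]
finger_gap: 0.0658
grip_force: 35.2
```

Run:
```python
from h import *
st,w=snap("wrist","w8")
print(st["tcp_pos"],yaw(st),st["finger_gap"],st["wrist_force"],st["ft_torque"],st["joint_pos"])
```

```text
[ 0.60221125 -0.11173685  0.11847993] 83.78235421272545 0.06584850368472385 [ 8.91102058 -1.55075492  7.80112271] [-0.22127939 -1.32913303 -0.06093317] [-0.3154079   0.42739581 -0.06842431  1.06225107  0.00194417 -0.20688171]
```

Call:
servo_tool:
  increments:
    - {"grip": 0.3, "x": 3, "y": 0, "z": 0, "roll": 0}
    - {"grip": 0.3, "x": 3, "y": 0, "z": 0, "roll": 0}
    - {"grip": 0.3, "x": 0, "y": 0, "z": 0, "roll": 0}

```text
clock: 6.65
tcp_pos: [0.5988, -0.1115, 0.1192]
orientation: [0.009, 0.054, 0.998, -0.001]
wrist_force: [16.2, -2.1, 6.0]
finger_gap: 0.0656
grip_force: 36.5
```

Run:
```python
from h import *
st,w=snap("wrist","w9")
print(st["tcp_pos"],yaw(st),st["finger_gap"],st["wrist_force"],st["ft_torque"])
for f in ("w7","w9"):
    h=cv2.cvtColor(cv2.imread(f"pics/{f}.png"),cv2.COLOR_BGR2HSV); m=((h[...,0]>=18)&(h[...,0]<=40)&(h[...,1]<160)&(h[...,2]>100))
    print(f,[(v,)+tuple(int(q) for q in (np.flatnonzero(m[v,100:450])[[0,-1]]+100)) for v in range(170,340,8) if m[v,100:450].sum()>20])
    print([(v,)+tuple(int(q) for q in h[v,300]) for v in range(190,340,6)])
```

```text
[ 0.5988014  -0.11153517  0.11919889] 83.79322023887619 0.0655573259149927 [16.17346898 -2.08647283  6.00229524] [-0.11811143 -2.40381473 -0.03696323]
w7 [(194, 100, 438), (202, 101, 437), (210, 103, 436), (218, 103, 433), (226, 105, 396), (234, 106, 407), (242, 144, 409), (250, 142, 410), (258, 141, 411), (266, 140, 412), (274, 148, 405), (282, 154, 397), (290, 162, 388), (298, 174, 379), (306, 157, 395), (314, 190, 362), (322, 199, 353), (330, 188, 345), (338, 216, 336)]
[(190, 19, 114, 205), (196, 28, 77, 245), (202, 27, 81, 245), (208, 26, 84, 245), (214, 26, 85, 245), (220, 26, 85, 245), (226, 18, 118, 217), (232, 17, 125, 133), (238, 20, 111, 230), (244, 20, 110, 232), (250, 21, 109, 234), (256, 21, 107, 235), (262, 19, 114, 148), (268, 19, 115, 138), (274, 19, 113, 108), (280, 19, 112, 109), (286, 19, 115, 109), (292, 18, 112, 109), (298, 19, 113, 108), (304, 17, 126, 105), (310, 17, 130, 155), (316, 16, 147, 142), (322, 16, 149, 144), (328, 16, 148, 221), (334, 17, 143, 233)]
w9 [(234, 150, 394), (242, 115, 397), (250, 116, 396), (258, 117, 395), (266, 118, 393), (274, 119, 409), (282, 139, 414), (290, 138, 413), (298, 137, 414), (306, 135, 417), (314, 138, 415), (338, 190, 322)]
[(190, 20, 114, 96), (196, 20, 112, 96), (202, 20, 113, 95), (208, 19, 112, 96), (214, 19, 110, 95), (220, 20, 114, 96), (226, 20, 115, 95), (232, 19, 113, 102), (238, 24, 92, 245), (244, 27, 81, 245), (250, 25, 91, 242), (256, 21, 108, 193), (262, 19, 114, 146), (268, 13, 150, 208), (274, 18, 116, 121), (280, 18, 114, 146), (286, 19, 113, 147), (292, 19, 114, 148), (298, 19, 112, 148), (304, 18, 112, 148), (310, 19, 112, 146), (316, 19, 114, 101), (322, 16, 149, 144), (328, 12, 155, 222), (334, 12, 155, 222)]
```

Call:
servo_tool:
  increments:
    - {"grip": 0.3, "x": -8, "y": 0, "z": -5, "roll": 0}
    - {"grip": 0.3, "x": -8, "y": 0, "z": -20, "roll": 0}
    - {"grip": 0.3, "x": 0, "y": 0, "z": -35, "roll": 0}
    - {"grip": 0.3, "x": 0, "y": 0, "z": -35, "roll": 0}
    - {"grip": 0.3, "x": 0, "y": 0, "z": 0, "roll": 0}

```text
clock: 7.12
tcp_pos: [0.6096, -0.1123, 0.2174]
orientation: [0.005, 0.054, 0.999, -0.001]
wrist_force: [1.1, -0.1, 0.9]
finger_gap: 0.0655
grip_force: 35.9
```

Run:
```python
from h import *
st=env.get_state(); print(st["tcp_pos"],st["joint_pos"],st["wrist_force"])
plan([.626,.254,.21],160.5,grip=.3,n=12)
```

```text
[ 0.60963371 -0.11233934  0.21738862] [-3.12041596e-01  3.96643913e-01  1.32162159e-01  1.29592532e+00
  8.14784431e-04 -2.03618105e-01] [ 1.14776808 -0.10955094  0.90482199]
[{"grip": 0.3, "x": 1.9, "y": 30.5, "z": 0.6, "roll": -6.39}, {"grip": 0.3, "x": -1.5, "y": 30.5, "z": 0.6, "roll": -6.39}, {"grip": 0.3, "x": -4.8, "y": 30.2, "z": 0.6, "roll": -6.39}, {"grip": 0.3, "x": -8.2, "y": 29.4, "z": 0.6, "roll": -6.39}, {"grip": 0.3, "x": -11.4, "y": 28.4, "z": 0.6, "roll": -6.39}]
[{"grip": 0.3, "x": -14.5, "y": 26.9, "z": 0.6, "roll": -6.39}, {"grip": 0.3, "x": -17.4, "y": 25.1, "z": 0.6, "roll": -6.39}, {"grip": 0.3, "x": -20.1, "y": 23.0, "z": 0.6, "roll": -6.39}, {"grip": 0.3, "x": -22.5, "y": 20.7, "z": 0.6, "roll": -6.39}, {"grip": 0.3, "x": -24.7, "y": 18.0, "z": 0.6, "roll": -6.39}]
[{"grip": 0.3, "x": -26.5, "y": 15.2, "z": 0.6, "roll": -6.39}, {"grip": 0.3, "x": -28.1, "y": 12.1, "z": 0.6, "roll": -6.39}]
```

Call:
servo_tool:
  increments:
    - {"grip": 0.3, "x": 2, "y": 30.5, "z": 0, "roll": -6.4}
    - {"grip": 0.3, "x": -1.5, "y": 30.5, "z": 0, "roll": -6.4}
    - {"grip": 0.3, "x": -4.8, "y": 30.2, "z": 0, "roll": -6.4}
    - {"grip": 0.3, "x": -8.2, "y": 29.4, "z": 0, "roll": -6.4}
    - {"grip": 0.3, "x": -11.4, "y": 28.4, "z": 0, "roll": -6.4}

```text
clock: 7.53
tcp_pos: [0.6129, 0.0424, 0.2097]
orientation: [-0.0, -0.226, 0.974, 0.0]
wrist_force: [1.0, -0.3, -0.1]
finger_gap: 0.0656
grip_force: 35.7
```

Call:
servo_tool:
  increments:
    - {"grip": 0.3, "x": -14.5, "y": 27, "z": 0, "roll": -6.4}
    - {"grip": 0.3, "x": -17.4, "y": 25, "z": 0, "roll": -6.4}
    - {"grip": 0.3, "x": -20, "y": 23, "z": 0, "roll": -6.4}
    - {"grip": 0.3, "x": -22.5, "y": 20.7, "z": 0, "roll": -6.4}
    - {"grip": 0.3, "x": -24.7, "y": 18, "z": 0, "roll": -6.4}

```text
clock: 7.95
tcp_pos: [0.6194, 0.1953, 0.2097]
orientation: [-0.0, -0.486, 0.874, 0.0]
wrist_force: [0.1, -0.5, -1.3]
finger_gap: 0.0655
grip_force: 35.7
```

Call:
servo_tool:
  increments:
    - {"grip": 0.3, "x": -26.5, "y": 15, "z": 0, "roll": -6.4}
    - {"grip": 0.3, "x": -28, "y": 12, "z": 0, "roll": -6.4}
    - {"grip": 0.3, "x": 0, "y": 0, "z": 0, "roll": 0}
    - {"grip": 0.3, "x": 0, "y": 0, "z": 0, "roll": 0}
    - {"grip": 0.3, "x": 0, "y": 0, "z": 0, "roll": 0}

```text
clock: 8.37
tcp_pos: [0.6223, 0.2543, 0.2095]
orientation: [-0.001, -0.577, 0.816, 0.0]
wrist_force: [-0.2, -0.3, -0.9]
finger_gap: 0.0654
grip_force: 35.7
```

Run:
```python
from h import *
st,w=snap("wrist","w10"); snap("top","t10"); snap("scene","s10")
C=cal("wrist",st);print(st["tcp_pos"],yaw(st),st["finger_gap"],st["wrist_force"],st["joint_pos"][5])
e=np.array([.334,.943]);f=np.array([-.943,.334]);E0=np.array([.583,.131])
P=lambda x,y,z:[*(E0+x*e+y*f),z]
print(proj(C,[P(-.00375,-.02,.1016),P(-.00375,.02,.1016),P(.062,-.055,.05),P(.062,.055,.05)]))
big=cv2.resize(w,(784,588)); cv2.imwrite("pics/c10.png",big[:,:,::-1])
```

```text
[0.62234218 0.25432583 0.20953983] 160.54842625906812 0.06536833985587112 [-0.24714466 -0.33032866 -0.85473781] -0.9626339926697197
[[238.74137769   1.73895766]
 [302.94173575   1.80998451]
 [204.14030977 110.95029745]
 [339.88434563 111.09270186]]
```

View pics/c10.png

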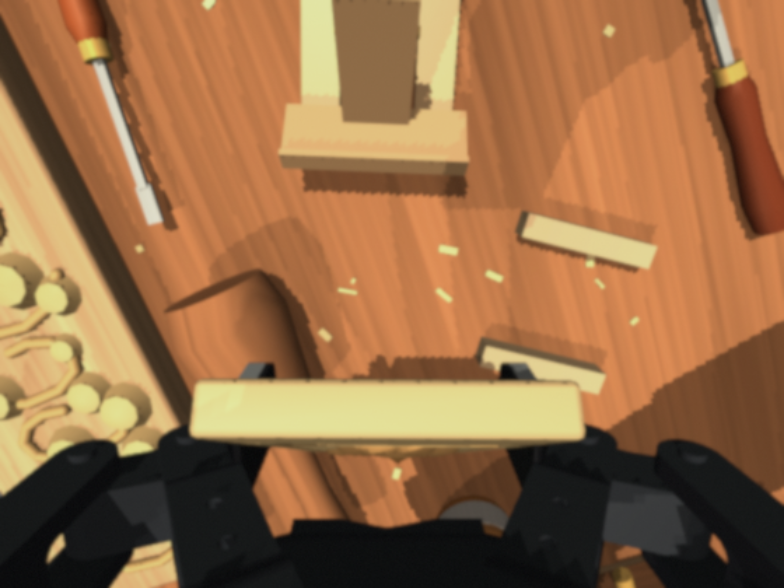

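Run:
```python
from h import *
w=cv2.imread("pics/w10.png");st=env.get_state();C=cal("wrist",st)
L=ray(C,np.array([[281,155],[468,162]])/1.4,.05);print("ledge",L,np.linalg.norm(L[0]-L[1]))
M=ray(C,np.array([[345,122],[412,124]])/1.4,.032);print("corner",M,np.linalg.norm(M[0]-M[1]))
d=(L[0]-L[1])[:2];f=-d/np.linalg.norm(d) if d[0]>0 else d/np.linalg.norm(d)
ex=np.array([f[1],-f[0]]);print("yaw easel x",np.degrees(np.arctan2(*ex[::-1])))
c=L.mean(0)[:2];print("origin via ledge",c-.0618*ex,"via corner",M.mean(0)[:2]-.045*ex)
h=cv2.cvtColor(w,cv2.COLOR_BGR2HSV)
# head face of panel: rows/widths
m=((h[...,0]>=18)&(h[...,0]<=40)&(h[...,1]<160)&(h[...,2]>100))
print([(v,)+tuple(int(q) for q in (np.flatnonzero(m[v,128:430])[[0,-1]]+128)) for v in range(264,336,5) if m[v,128:430].sum()>20])
```

```text
ledge [[0.65868327 0.1686718  0.05      ]
 [0.5576111  0.20872518 0.05      ]] 0.10871916036432638
corner [[0.61823754 0.16266855 0.032     ]
 [0.58044929 0.17730408 0.032     ]] 0.04052345436721308
yaw easel x 68.38232333042346
origin via ledge [0.58537936 0.13124533] via corner [0.5827649  0.12815148]
[(264, 176, 426), (269, 172, 429), (274, 140, 429), (279, 139, 427), (284, 138, 413), (289, 137, 414), (294, 136, 414), (299, 136, 415), (304, 135, 417), (309, 135, 417), (314, 156, 414), (319, 213, 361)]
```

Run:
```python
from h import *
plan([.5861,.1350,.15],158.4,grip=.3,n=5)
```

```text
[{"grip": 0.3, "x": 24.7, "y": -1.0, "z": 12.0, "roll": 0.41}, {"grip": 0.3, "x": 24.7, "y": -1.2, "z": 12.0, "roll": 0.41}, {"grip": 0.3, "x": 24.7, "y": -1.3, "z": 12.0, "roll": 0.41}, {"grip": 0.3, "x": 24.7, "y": -1.5, "z": 12.0, "roll": 0.41}, {"grip": 0.3, "x": 24.7, "y": -1.7, "z": 12.0, "roll": 0.41}]
```

Call:
servo_tool:
  increments:
    - {"grip": 0.3, "x": 24.7, "y": -1, "z": 12, "roll": 0.4}
    - {"grip": 0.3, "x": 24.7, "y": -1.2, "z": 12, "roll": 0.4}
    - {"grip": 0.3, "x": 24.7, "y": -1.3, "z": 12, "roll": 0.4}
    - {"grip": 0.3, "x": 24.7, "y": -1.5, "z": 12, "roll": 0.4}
    - {"grip": 0.3, "x": 24.7, "y": -1.7, "z": 12, "roll": 0.4}

```text
clock: 8.93
tcp_pos: [0.5859, 0.1339, 0.15]
orientation: [0.0, -0.562, 0.827, -0.0]
wrist_force: [0.3, -0.2, -0.8]
finger_gap: 0.0658
grip_force: 35.8
```

Call:
servo_tool:
  increments:
    - {"grip": 0.3, "x": 0, "y": 0, "z": 15, "roll": 0}
    - {"grip": 0.3, "x": 0, "y": 0, "z": 15, "roll": 0}
    - {"grip": 0.3, "x": 0, "y": 0, "z": 12, "roll": 0}
    - {"grip": 0.3, "x": 0, "y": 0, "z": 5, "roll": 0}
    - {"grip": 0.3, "x": 0, "y": 0, "z": 0, "roll": 0}

```text
clock: 9.35
tcp_pos: [0.5854, 0.1349, 0.1021]
orientation: [-0.001, -0.563, 0.827, 0.001]
wrist_force: [-0.5, 0.5, -1.5]
finger_gap: 0.0655
grip_force: 35.8
```

Run:
```python
from h import *
st=env.get_state();print(st["tcp_pos"],yaw(st),st["finger_gap"],st["wrist_force"],st["ft_torque"])
```

```text
[0.58535352 0.13492317 0.10206152] 158.46067011817547 0.06546476554949505 [-0.50613902  0.47849742 -1.50487668] [ 0.01689393 -0.03710272 -0.03331822]
```

Call:
servo_tool:
  increments:
    - {"grip": 0.3, "x": 0, "y": 0, "z": 3, "roll": 0}
    - {"grip": 0.3, "x": 0, "y": 0, "z": 3, "roll": 0}
    - {"grip": 0.3, "x": 0, "y": 0, "z": 2, "roll": 0}
    - {"grip": 0.3, "x": 0, "y": 0, "z": 0, "roll": 0}

```text
clock: 9.68
tcp_pos: [0.587, 0.1359, 0.0965]
orientation: [0.001, -0.563, 0.826, -0.001]
wrist_force: [-0.5, -2.1, 3.1]
finger_gap: 0.0656
grip_force: 36.3
```

Call:
servo_tool:
  increments:
    - {"grip": 0.3, "x": 0, "y": 0, "z": 2, "roll": 0}
    - {"grip": 0.3, "x": 0, "y": 0, "z": 2, "roll": 0}
    - {"grip": 0.3, "x": 0, "y": 0, "z": 0, "roll": 0}

```text
clock: 9.93
tcp_pos: [0.5867, 0.1344, 0.0944]
orientation: [0.0, -0.563, 0.826, -0.002]
wrist_force: [-7.3, -7.8, 15.7]
finger_gap: 0.0658
grip_force: 37.3
```

Call:
servo_tool:
  increments:
    - {"grip": 0.3, "x": 0, "y": 0, "z": -4, "roll": 0}
    - {"grip": 0.3, "x": 3, "y": 0, "z": 0, "roll": 0}
    - {"grip": 0.3, "x": 3, "y": 0, "z": 0, "roll": 0}
    - {"grip": 0.3, "x": 0, "y": 0, "z": 3, "roll": 0}
    - {"grip": 0.3, "x": 0, "y": 0, "z": 0, "roll": 0}

```text
clock: 10.35
tcp_pos: [0.5836, 0.1303, 0.0912]
orientation: [-0.001, -0.563, 0.826, 0.0]
wrist_force: [-0.2, 0.6, -1.0]
finger_gap: 0.0654
grip_force: 35.6
```

Call:
servo_tool:
  increments:
    - {"grip": 0.3, "x": 0, "y": 0, "z": 2, "roll": 0}
    - {"grip": 0.3, "x": 0, "y": 0, "z": 0, "roll": 0}

```text
clock: 10.52
tcp_pos: [0.5837, 0.1305, 0.0893]
orientation: [-0.001, -0.563, 0.826, 0.0]
wrist_force: [-0.7, 0.4, -1.8]
finger_gap: 0.0655
grip_force: 35.6
```

Call:
servo_tool:
  increments:
    - {"grip": 0.3, "x": 0, "y": 0, "z": 2, "roll": 0}
    - {"grip": 0.3, "x": 0, "y": 0, "z": 0, "roll": 0}

```text
clock: 10.68
tcp_pos: [0.5839, 0.1305, 0.0876]
orientation: [-0.0, -0.563, 0.826, 0.0]
wrist_force: [0.3, -0.4, -0.3]
finger_gap: 0.0654
grip_force: 35.6
```

Run:
```python
from h import *
st,w=snap("wrist","w11");_,s=snap("scene","s11");_,t=snap("top","t11")
print(st["tcp_pos"],yaw(st),st["finger_gap"],st["wrist_force"],st["ft_torque"])
h=cv2.cvtColor(w,cv2.COLOR_RGB2HSV)
m=((h[...,0]>=18)&(h[...,0]<=40)&(h[...,1]<160)&(h[...,2]>100))
print([(v,)+tuple(int(q) for q in (np.flatnonzero(m[v,128:430])[[0,-1]]+128)) for v in range(254,336,5) if m[v,128:430].sum()>20])
print([(v,)+tuple(int(q) for q in h[v,300]) for v in range(220,330,5)])
```

```text
[0.58387506 0.13051947 0.08758434] 158.57214950879265 0.06543788748442171 [ 0.28662367 -0.35801673 -0.25145161] [-0.00096026  0.00594372  0.07766524]
[(254, 203, 227), (259, 203, 226), (269, 140, 411), (274, 139, 412), (279, 138, 413), (284, 138, 413), (289, 137, 414), (294, 137, 415), (299, 136, 415), (304, 135, 417), (309, 154, 406), (314, 174, 379), (319, 193, 361), (324, 190, 342)]
[(220, 15, 127, 206), (225, 16, 127, 206), (230, 15, 127, 206), (235, 15, 128, 207), (240, 15, 128, 207), (245, 15, 128, 185), (250, 17, 120, 216), (255, 17, 120, 216), (260, 15, 125, 126), (265, 17, 120, 115), (270, 22, 107, 214), (275, 24, 101, 217), (280, 25, 99, 217), (285, 25, 96, 217), (290, 26, 96, 217), (295, 26, 95, 217), (300, 26, 95, 217), (305, 21, 109, 210), (310, 19, 117, 109), (315, 19, 120, 121), (320, 17, 146, 122), (325, 16, 154, 98)]
```

Call:
servo_tool:
  increments:
    - {"grip": 0.3, "x": 0, "y": 0, "z": 2, "roll": 0}
    - {"grip": 0.3, "x": 0, "y": 0, "z": 0, "roll": 0}

```text
clock: 11.0
tcp_pos: [0.584, 0.1305, 0.0859]
orientation: [-0.0, -0.563, 0.826, 0.0]
wrist_force: [-0.0, -0.2, -0.8]
finger_gap: 0.0658
grip_force: 35.6
```

Call:
servo_tool:
  increments:
    - {"grip": 0.3, "x": 0, "y": 0, "z": 2, "roll": 0}
    - {"grip": 0.3, "x": 0, "y": 0, "z": 0, "roll": 0}

```text
clock: 11.17
tcp_pos: [0.5839, 0.13, 0.0853]
orientation: [-0.0, -0.563, 0.826, -0.0]
wrist_force: [-3.6, -2.6, 5.7]
finger_gap: 0.0656
grip_force: 36.3
```

Call:
servo_tool:
  increments:
    - {"grip": 0.3, "x": 0, "y": 0, "z": 2, "roll": 0}
    - {"grip": 0.3, "x": 0, "y": 0, "z": 0, "roll": 0}

```text
clock: 11.33
tcp_pos: [0.5836, 0.1294, 0.0845]
orientation: [-0.0, -0.563, 0.826, -0.001]
wrist_force: [-7.7, -5.0, 13.6]
finger_gap: 0.0658
grip_force: 37.1
```

Call:
servo_tool:
  increments:
    - {"grip": 0.3, "x": 0, "y": 0, "z": -1.5, "roll": 0}
    - {"grip": 0.2, "x": 0, "y": 0, "z": 0, "roll": 0}
    - {"grip": 0.1, "x": 0, "y": 0, "z": 0, "roll": 0}
    - {"grip": 0, "x": 0, "y": 0, "z": 0, "roll": 0}
    - {"grip": 0, "x": 0, "y": 0, "z": 0, "roll": 0}

```text
clock: 11.75
tcp_pos: [0.5842, 0.1305, 0.0834]
orientation: [-0.0, -0.563, 0.826, 0.0]
wrist_force: [0.3, 0.1, -0.7]
finger_gap: 0.0853
grip_force: 0.0
```

Call:
servo_tool:
  increments:
    - {"grip": 0, "x": 0, "y": 0, "z": 0, "roll": 0}
    - {"grip": 0, "x": 0, "y": 0, "z": 0, "roll": 0}

```text
clock: 11.92
tcp_pos: [0.5841, 0.1305, 0.0834]
orientation: [-0.0, -0.563, 0.826, 0.0]
wrist_force: [-0.1, -0.4, -0.7]
finger_gap: 0.0851
grip_force: 0.0
```

Run:
```python
from h import *
st,w=snap("wrist","w12");_,s=snap("scene","s12");_,t=snap("top","t12")
print(st["tcp_pos"],yaw(st),st["finger_gap"],st["wrist_force"],st["ft_torque"])
h=cv2.cvtColor(w,cv2.COLOR_RGB2HSV)
print([(v,)+tuple(int(q) for q in h[v,300]) for v in range(180,330,6)])
m=((h[...,0]>=18)&(h[...,0]<=40)&(h[...,1]<160)&(h[...,2]>100))
print([(v,)+tuple(int(q) for q in (np.flatnonzero(m[v,100:430])[[0,-1]]+100)) for v in range(210,336,6) if m[v,100:430].sum()>20])
```

```text
[0.5841037  0.13053566 0.08342076] 158.57141878089544 0.08512209323798424 [-0.14755445 -0.39055995 -0.66949981] [-0.0112076   0.06873457 -0.02569736]
[(180, 15, 128, 214), (186, 16, 128, 214), (192, 16, 128, 214), (198, 16, 128, 214), (204, 16, 128, 214), (210, 16, 128, 214), (216, 16, 128, 214), (222, 15, 128, 214), (228, 16, 128, 214), (234, 17, 122, 190), (240, 23, 105, 222), (246, 23, 102, 223), (252, 24, 101, 222), (258, 24, 101, 222), (264, 24, 99, 223), (270, 22, 106, 222), (276, 19, 115, 126), (282, 19, 117, 126), (288, 19, 117, 126), (294, 19, 118, 127), (300, 18, 132, 154), (306, 16, 148, 204), (312, 16, 151, 142), (318, 16, 152, 106), (324, 16, 150, 119)]
[(210, 199, 238), (216, 200, 238), (222, 200, 239), (228, 200, 239), (234, 200, 315), (240, 142, 412), (246, 142, 413), (252, 141, 414), (258, 139, 415), (264, 138, 416), (270, 138, 416), (276, 143, 413), (282, 154, 401), (288, 163, 392), (294, 173, 383), (300, 182, 374), (306, 188, 366), (312, 197, 357), (318, 205, 429), (324, 214, 338)]
```

Call:
servo_tool:
  increments:
    - {"grip": 0, "x": 0, "y": 0, "z": -20, "roll": 0}
    - {"grip": 0, "x": 0, "y": 0, "z": -40, "roll": 0}
    - {"grip": 0, "x": 0, "y": 0, "z": -40, "roll": 0}
    - {"grip": 0, "x": 0, "y": 0, "z": 0, "roll": 0}

```text
clock: 12.4
tcp_pos: [0.5882, 0.1309, 0.1921]
orientation: [0.006, -0.563, 0.826, -0.003]
wrist_force: [0.9, -0.4, 0.8]
finger_gap: 0.0853
grip_force: 0.0
```

Run:
```python
from h import *
st,w=snap("wrist","w13");print(st["tcp_pos"]); C=cal("wrist",st)
h=cv2.cvtColor(w,cv2.COLOR_RGB2HSV)
print([(v,)+tuple(int(q) for q in h[v,276]) for v in range(150,330,6)])
plan([.5766,.1110,.185],68.4,grip=.3,n=13)
```

```text
[0.58823043 0.13087083 0.19210441]
[(150, 16, 121, 229), (156, 17, 121, 229), (162, 18, 115, 223), (168, 27, 88, 237), (174, 28, 84, 236), (180, 19, 114, 185), (186, 19, 114, 181), (192, 19, 114, 181), (198, 19, 116, 182), (204, 19, 118, 184), (210, 19, 116, 181), (216, 16, 149, 202), (222, 16, 150, 141), (228, 16, 149, 147), (234, 19, 117, 179), (240, 16, 149, 192), (246, 19, 120, 168), (252, 18, 122, 188), (258, 19, 111, 235), (264, 23, 101, 235), (270, 13, 149, 130), (276, 12, 156, 136), (282, 12, 157, 211), (288, 12, 154, 124), (294, 12, 155, 127), (300, 12, 156, 147), (306, 12, 156, 219), (312, 12, 156, 220), (318, 12, 156, 219), (324, 12, 156, 212)]
[{"grip": 0.3, "x": 1.7, "y": 0.2, "z": 0.3, "roll": 6.94}, {"grip": 0.3, "x": 1.7, "y": 0.0, "z": 0.3, "roll": 6.94}, {"grip": 0.3, "x": 1.7, "y": -0.2, "z": 0.3, "roll": 6.94}, {"grip": 0.3, "x": 1.7, "y": -0.4, "z": 0.3, "roll": 6.94}, {"grip": 0.3, "x": 1.6, "y": -0.6, "z": 0.3, "roll": 6.94}]
[{"grip": 0.3, "x": 1.5, "y": -0.8, "z": 0.3, "roll": 6.94}, {"grip": 0.3, "x": 1.4, "y": -1.0, "z": 0.3, "roll": 6.94}, {"grip": 0.3, "x": 1.3, "y": -1.1, "z": 0.3, "roll": 6.94}, {"grip": 0.3, "x": 1.2, "y": -1.3, "z": 0.3, "roll": 6.94}, {"grip": 0.3, "x": 1.0, "y": -1.4, "z": 0.3, "roll": 6.94}]
[{"grip": 0.3, "x": 0.8, "y": -1.5, "z": 0.3, "roll": 6.94}, {"grip": 0.3, "x": 0.6, "y": -1.6, "z": 0.3, "roll": 6.94}, {"grip": 0.3, "x": 0.4, "y": -1.7, "z": 0.3, "roll": 6.94}]
```

Call:
servo_tool:
  increments:
    - {"grip": 0.3, "x": 1.7, "y": 0, "z": 0, "roll": 6.94}
    - {"grip": 0.3, "x": 1.7, "y": 0, "z": 0, "roll": 6.94}
    - {"grip": 0.3, "x": 1.7, "y": 0, "z": 0, "roll": 6.94}
    - {"grip": 0.3, "x": 1.7, "y": -0.4, "z": 0, "roll": 6.94}
    - {"grip": 0.3, "x": 1.6, "y": -0.6, "z": 0, "roll": 6.94}

```text
clock: 12.87
tcp_pos: [0.5794, 0.1229, 0.1825]
orientation: [-0.001, -0.288, 0.958, 0.0]
wrist_force: [-0.2, 0.3, 0.4]
finger_gap: 0.0602
grip_force: 0.0
```

Call:
servo_tool:
  increments:
    - {"grip": 0.3, "x": 1.5, "y": -0.8, "z": 0, "roll": 6.94}
    - {"grip": 0.3, "x": 1.4, "y": -1, "z": 0, "roll": 6.94}
    - {"grip": 0.3, "x": 1.3, "y": -1.1, "z": 0, "roll": 6.94}
    - {"grip": 0.3, "x": 1.2, "y": -1.3, "z": 0, "roll": 6.94}
    - {"grip": 0.3, "x": 1, "y": -1.4, "z": 0, "roll": 6.94}

```text
clock: 13.28
tcp_pos: [0.5753, 0.1153, 0.1824]
orientation: [-0.001, 0.01, 1.0, -0.0]
wrist_force: [0.8, 0.6, 0.5]
finger_gap: 0.0595
grip_force: 0.0
```

Call:
servo_tool:
  increments:
    - {"grip": 0.3, "x": 0.8, "y": -1.5, "z": 0, "roll": 6.94}
    - {"grip": 0.3, "x": 0.6, "y": -1.6, "z": 0, "roll": 6.94}
    - {"grip": 0.3, "x": 0.4, "y": -1.7, "z": 0, "roll": 6.94}
    - {"grip": 0.3, "x": 0, "y": 0, "z": 0, "roll": 0}
    - {"grip": 0.3, "x": 0, "y": 0, "z": 0, "roll": 0}

```text
clock: 13.7
tcp_pos: [0.573, 0.1108, 0.1828]
orientation: [-0.001, 0.186, 0.982, -0.0]
wrist_force: [-0.1, -1.3, -0.2]
finger_gap: 0.0597
grip_force: 0.0
```

Run:
```python
from h import *
st,w=snap("wrist","w14");print(st["tcp_pos"],yaw(st),st["finger_gap"],st["joint_pos"][5]); C=cal("wrist",st)
ex=np.array([.368,.930]);R0=np.array([.6005,.1715]);f=np.array([-.93,.368])
P=lambda x,y,z:[*(R0+x*ex+y*f),z]
print(proj(C,[P(-.0803,-.033,.147),P(-.0803,.033,.147),P(-.072,.033,.1524),P(-.072,-.033,.1524),P(.0082,.033,.038),P(0.008,-.033,.038)]))
h=cv2.cvtColor(w,cv2.COLOR_RGB2HSV)
m=((h[...,0]>=18)&(h[...,0]<=40)&(h[...,1]<125)&(h[...,2]>100))
c=w.copy(); cv2.imwrite("pics/c14.png",cv2.resize(c,(784,588))[:,:,::-1])
for v in (180,200,220,240,260,280,300): print(v,[int(u) for u in np.flatnonzero(np.diff(m[v].astype(int)))])
```

```text
[0.57301719 0.11080033 0.1828386 ] 68.52776584106567 0.05973914822453824 0.4282086523586542
[[251.90282433 303.17490131]
 [249.81592071 186.60688679]
 [265.9173833  188.89891876]
 [266.59609182 308.37775769]
 [370.3405608  158.80401837]
 [364.4801657  236.77487714]]
180 [2, 173, 180, 232, 242, 285, 335, 341, 360, 367, 378]
200 [45, 65, 232, 243, 245, 298, 300, 315, 336, 338, 347, 356, 368, 369, 370, 386]
220 [6, 230, 309, 337, 345, 356, 384, 503, 505]
240 [230, 297, 299, 314, 327, 338, 343, 383]
260 [245, 297, 298, 317, 319, 332, 369, 381]
280 [246, 298]
300 [165, 173, 247, 265, 379, 387]
```

Run:
```python
from h import *
w=cv2.imread("pics/w14.png"); h=cv2.cvtColor(w,cv2.COLOR_BGR2HSV); C=cal("wrist",env.get_state())
for u in (250,256,262,270,280): print(u,[(v,int(h[v,u,0]),int(h[v,u,2])) for v in list(range(168,204,4))+list(range(284,324,4))])
print(ray(C,[[246,187],[246,303]],.147),proj(C,[[*env.get_state()["tcp_pos"][:2],.147]]))
```

```text
250 [(168, 22, 248), (172, 22, 248), (176, 19, 231), (180, 15, 198), (184, 16, 227), (188, 19, 128), (192, 19, 135), (196, 19, 135), (200, 19, 147), (284, 26, 248), (288, 26, 248), (292, 26, 248), (296, 26, 248), (300, 25, 247), (304, 13, 232), (308, 12, 222), (312, 12, 219), (316, 13, 232), (320, 13, 230)]
256 [(168, 22, 245), (172, 22, 245), (176, 18, 216), (180, 15, 123), (184, 16, 174), (188, 18, 120), (192, 19, 143), (196, 19, 142), (200, 19, 142), (284, 28, 246), (288, 28, 248), (292, 28, 248), (296, 27, 248), (300, 27, 248), (304, 21, 239), (308, 13, 224), (312, 12, 218), (316, 13, 232), (320, 13, 234)]
262 [(168, 13, 102), (172, 12, 102), (176, 12, 100), (180, 14, 94), (184, 18, 101), (188, 19, 119), (192, 19, 124), (196, 19, 124), (200, 19, 125), (284, 19, 221), (288, 19, 220), (292, 19, 221), (296, 19, 221), (300, 19, 220), (304, 14, 221), (308, 12, 220), (312, 13, 230), (316, 13, 231), (320, 13, 234)]
270 [(168, 12, 125), (172, 12, 101), (176, 12, 107), (180, 14, 105), (184, 19, 103), (188, 19, 125), (192, 19, 124), (196, 19, 124), (200, 19, 125), (284, 19, 220), (288, 19, 220), (292, 19, 220), (296, 18, 220), (300, 13, 223), (304, 13, 225), (308, 12, 221), (312, 13, 230), (316, 13, 236), (320, 12, 223)]
280 [(168, 13, 104), (172, 12, 105), (176, 12, 108), (180, 18, 98), (184, 19, 121), (188, 19, 124), (192, 19, 123), (196, 19, 125), (200, 19, 124), (284, 19, 220), (288, 19, 220), (292, 17, 221), (296, 12, 227), (300, 13, 228), (304, 12, 222), (308, 13, 229), (312, 13, 236), (316, 12, 227), (320, 12, 220)]
[[0.53989937 0.10714994 0.147     ]
 [0.6005607  0.08170534 0.147     ]] [[276.83540622 241.81856134]]
```

Call:
servo_tool:
  increments:
    - {"grip": 0.3, "x": -3.4, "y": 0, "z": 20, "roll": 0}
    - {"grip": 0.3, "x": 0, "y": 0, "z": 20, "roll": 0}
    - {"grip": 0.3, "x": 0, "y": 0, "z": 20, "roll": 0}
    - {"grip": 0.3, "x": 0, "y": 0, "z": 9, "roll": 0}
    - {"grip": 0.3, "x": 0, "y": 0, "z": 0, "roll": 0}

```text
clock: 14.17
tcp_pos: [0.5747, 0.1096, 0.112]
orientation: [-0.002, 0.187, 0.982, -0.001]
wrist_force: [0.2, -0.2, 0.2]
finger_gap: 0.0598
grip_force: 0.0
```

Call:
servo_tool:
  increments:
    - {"grip": 0.4, "x": 0, "y": 6, "z": 0, "roll": 0}
    - {"grip": 0.4, "x": 0, "y": 6, "z": 0, "roll": 0}
    - {"grip": 0.45, "x": 0, "y": 5, "z": -2, "roll": 0}
    - {"grip": 0.45, "x": 0, "y": 5, "z": -2, "roll": 0}
    - {"grip": 0.45, "x": 0, "y": 5, "z": -3, "roll": 0}

```text
clock: 14.58
tcp_pos: [0.5874, 0.1355, 0.1228]
orientation: [0.001, 0.188, 0.982, 0.0]
wrist_force: [0.2, -0.7, 0.8]
finger_gap: 0.0467
grip_force: 0.2
```

Run:
```python
from h import *
st,w=snap("wrist","w15");print(st["tcp_pos"],yaw(st),st["finger_gap"],st["wrist_force"],st["ft_torque"])
h=cv2.cvtColor(w,cv2.COLOR_RGB2HSV)
m=((h[...,0]>=18)&(h[...,0]<=40)&(h[...,1]<130)&(h[...,2]>100))
for v in range(150,340,20): print(v,[int(u) for u in np.flatnonzero(np.diff(m[v].astype(int)))])
```

```text
[0.58735577 0.1354725  0.12278341] 68.37645089379963 0.046659989880017516 [ 0.20832863 -0.67629373  0.78004044] [-0.02541185  0.004784    0.00374086]
150 [176, 212, 217, 293]
170 [177, 213, 218, 289, 333, 357]
190 [113, 121, 180, 195, 285, 333, 336, 345, 351, 355]
210 [181, 229, 236, 297, 300, 333, 343, 346, 351, 353, 356, 362]
230 [183, 280, 283, 300, 343, 352, 355, 370, 469, 474]
250 [183, 281, 283, 293, 323, 328, 340, 350, 352, 368]
270 [202, 281, 283, 293, 318, 322]
290 [205, 280, 283, 326]
310 [206, 280, 282, 310]
330 [207, 280, 283, 285, 287, 294]
```

Call:
servo_tool:
  increments:
    - {"grip": 0.45, "x": 0, "y": 4.5, "z": -2.5, "roll": 0}
    - {"grip": 0.45, "x": 0, "y": 4.5, "z": -2.5, "roll": 0}
    - {"grip": 0.45, "x": 0, "y": 4.5, "z": -2, "roll": 0}
    - {"grip": 0.45, "x": 0, "y": 4.5, "z": -2, "roll": 0}
    - {"grip": 0.45, "x": 0, "y": 0, "z": 0, "roll": 0}

```text
clock: 15.05
tcp_pos: [0.5938, 0.1524, 0.1312]
orientation: [0.0, 0.187, 0.982, 0.0]
wrist_force: [-0.9, -0.2, 0.6]
finger_gap: 0.0471
grip_force: 0.1
```

Run:
```python
from h import *
st,w=snap("wrist","w16");print(st["tcp_pos"],yaw(st),st["finger_gap"],st["wrist_force"],st["ft_torque"])
h=cv2.cvtColor(w,cv2.COLOR_RGB2HSV)
m=((h[...,0]>=18)&(h[...,0]<=40)&(h[...,1]<130)&(h[...,2]>100))
for v in range(170,340,30): print(v,[int(u) for u in np.flatnonzero(np.diff(m[v].astype(int)))])
for v in(280,310):print([(u,int(h[v,u,0]),int(h[v,u,2])) for u in range(190,320,5)])
```

```text
[0.59380217 0.15235335 0.1312081 ] 68.38979506295635 0.04711257249185365 [-0.88274457 -0.15979268  0.61664142] [-0.03449818 -0.02285428 -0.0023655 ]
170 [155, 189, 195, 259, 301, 325]
200 [158, 209, 247, 292, 296, 309]
230 [161, 284, 302, 303, 317, 322, 331, 337]
260 [163, 281, 299, 302, 309, 319, 321, 331]
290 [204, 297, 298, 301]
320 [206, 278, 279, 284]
[(190, 30, 67), (195, 38, 80), (200, 38, 81), (205, 19, 127), (210, 19, 156), (215, 19, 157), (220, 19, 158), (225, 19, 158), (230, 19, 148), (235, 19, 108), (240, 19, 109), (245, 19, 108), (250, 19, 108), (255, 19, 109), (260, 19, 109), (265, 19, 148), (270, 18, 149), (275, 18, 149), (280, 19, 149), (285, 17, 156), (290, 16, 161), (295, 19, 148), (300, 18, 149), (305, 18, 140), (310, 20, 241), (315, 23, 251)]
[(190, 110, 24), (195, 80, 24), (200, 30, 31), (205, 18, 60), (210, 19, 162), (215, 19, 157), (220, 19, 157), (225, 19, 157), (230, 19, 154), (235, 19, 108), (240, 19, 111), (245, 19, 142), (250, 19, 148), (255, 18, 149), (260, 19, 148), (265, 18, 148), (270, 18, 148), (275, 19, 148), (280, 19, 148), (285, 17, 133), (290, 17, 158), (295, 13, 236), (300, 13, 231), (305, 13, 227), (310, 13, 229), (315, 13, 237)]
```

Call:
servo_tool:
  increments:
    - {"grip": 0.45, "x": 0, "y": 4.5, "z": -1.5, "roll": 0}
    - {"grip": 0.45, "x": 0, "y": 4.5, "z": -1.5, "roll": 0}
    - {"grip": 0.45, "x": 0, "y": 4.5, "z": -1, "roll": 0}
    - {"grip": 0.45, "x": 0, "y": 3, "z": -1, "roll": 0}
    - {"grip": 0.45, "x": 0, "y": 0, "z": 0, "roll": 0}

```text
clock: 15.52
tcp_pos: [0.5997, 0.1675, 0.1359]
orientation: [0.0, 0.188, 0.982, 0.0]
wrist_force: [-0.2, 0.0, 0.1]
finger_gap: 0.0473
grip_force: 0.1
```

Run:
```python
from h import *
st,w=snap("wrist","w17");print(st["tcp_pos"],yaw(st),st["finger_gap"],st["wrist_force"],st["ft_torque"])
h=cv2.cvtColor(w,cv2.COLOR_RGB2HSV)
for v in(200,240,280,310):print(v,[(u,int(h[v,u,0]),int(h[v,u,2])) for u in range(190,320,6)])
cv2.imwrite("pics/c17.png",w[:,:,::-1])
```

```text
[0.59972415 0.16750443 0.13591071] 68.3825654061325 0.047250644422092695 [-0.22412214  0.00208257  0.06833663] [-0.00433276  0.06827175 -0.00472127]
200 [(190, 15, 97), (196, 15, 96), (202, 15, 105), (208, 15, 137), (214, 15, 153), (220, 15, 156), (226, 15, 155), (232, 15, 155), (238, 17, 115), (244, 19, 105), (250, 19, 105), (256, 19, 106), (262, 19, 106), (268, 18, 101), (274, 18, 100), (280, 18, 97), (286, 18, 115), (292, 16, 142), (298, 16, 143), (304, 15, 137), (310, 15, 158), (316, 15, 164)]
240 [(190, 16, 219), (196, 15, 155), (202, 25, 248), (208, 29, 252), (214, 29, 252), (220, 30, 252), (226, 29, 252), (232, 19, 120), (238, 18, 101), (244, 18, 100), (250, 18, 100), (256, 18, 101), (262, 18, 101), (268, 18, 103), (274, 16, 90), (280, 16, 98), (286, 16, 120), (292, 16, 144), (298, 18, 136), (304, 15, 137), (310, 16, 159), (316, 16, 165)]
280 [(190, 40, 69), (196, 30, 81), (202, 20, 94), (208, 19, 162), (214, 18, 161), (220, 19, 161), (226, 19, 161), (232, 19, 127), (238, 18, 100), (244, 18, 100), (250, 18, 100), (256, 19, 114), (262, 17, 137), (268, 19, 136), (274, 16, 147), (280, 19, 135), (286, 18, 131), (292, 23, 251), (298, 23, 251), (304, 21, 251), (310, 20, 240), (316, 15, 200)]
310 [(190, 105, 24), (196, 105, 24), (202, 60, 31), (208, 19, 157), (214, 18, 161), (220, 18, 161), (226, 19, 161), (232, 19, 143), (238, 19, 103), (244, 19, 136), (250, 19, 136), (256, 19, 136), (262, 18, 137), (268, 19, 136), (274, 18, 137), (280, 12, 228), (286, 13, 235), (292, 14, 241), (298, 13, 238), (304, 13, 234), (310, 13, 236), (316, 13, 236)]
```

Call:
servo_tool:
  increments:
    - {"grip": 0.6, "x": 0, "y": 1, "z": 0, "roll": 0}
    - {"grip": 0.7, "x": 0, "y": 0, "z": 0, "roll": 0}
    - {"grip": 0.8, "x": 0, "y": 0, "z": 0, "roll": 0}
    - {"grip": 0.9, "x": 0, "y": 0, "z": 0, "roll": 0}
    - {"grip": 1, "x": 0, "y": 0, "z": 0, "roll": 0}
  grip_force: 35

```text
clock: 15.98
tcp_pos: [0.6003, 0.169, 0.1361]
orientation: [0.0, 0.188, 0.982, 0.002]
wrist_force: [0.9, 4.2, 0.9]
finger_gap: 0.0094
grip_force: 33.9
```

Call:
servo_tool:
  increments:
    - {"grip": 1, "x": 0, "y": 0, "z": 0, "roll": 0}
    - {"grip": 1, "x": 0, "y": 0, "z": 0, "roll": 0}
    - {"grip": 1, "x": 0, "y": 0, "z": 0, "roll": 0}

```text
clock: 16.23
tcp_pos: [0.6003, 0.1689, 0.1361]
orientation: [0.0, 0.188, 0.982, 0.001]
wrist_force: [1.1, 4.0, 0.1]
finger_gap: 0.0094
grip_force: 34.6
```

Call:
servo_tool:
  increments:
    - {"grip": 1, "x": 0, "y": 0, "z": -10, "roll": 0}
    - {"grip": 1, "x": 0, "y": 0, "z": -25, "roll": 0}
    - {"grip": 1, "x": 0, "y": 0, "z": -35, "roll": 0}
    - {"grip": 1, "x": 0, "y": 0, "z": -35, "roll": 0}
    - {"grip": 1, "x": 0, "y": 0, "z": -35, "roll": 0}

```text
clock: 16.65
tcp_pos: [0.5987, 0.1666, 0.2771]
orientation: [-0.001, 0.188, 0.982, -0.001]
wrist_force: [0.9, 0.9, -0.7]
finger_gap: 0.0097
grip_force: 34.1
```

Run:
```python
from h import *
st,w=snap("wrist","w18");_,s=snap("scene","s18");print(st["tcp_pos"],yaw(st),st["finger_gap"],st["wrist_force"],st["ft_torque"])
p=proj(cal("scene"),[st["tcp_pos"]])[0].astype(int)
c=s[p[1]-90:p[1]+110,p[0]-80:p[0]+80]
h=cv2.cvtColor(w,cv2.COLOR_RGB2HSV);m=((h[...,0]>=18)&(h[...,0]<=40)&(h[...,1]<130)&(h[...,2]>100))
for v in range(110,410,20): print(v,[int(u) for u in np.flatnonzero(np.diff(m[v].astype(int)))])
cv2.imwrite("pics/c18.png",np.hstack([cv2.resize(c,(340,425)),cv2.resize(w,(450,425))])[:,:,::-1])
```

```text
[0.59870719 0.16661435 0.27709957] 68.31469627555879 0.009671682619993655 [ 0.85392161  0.85884349 -0.65597345] [ 0.05817235 -0.1339166  -0.05401362]
110 []
130 [182, 206, 209, 302]
150 [184, 207, 210, 255, 274, 301, 506, 518]
170 [5, 14, 40, 56, 186, 226, 270, 301]
190 [187, 227, 267, 284, 285, 301, 375, 378]
210 [187, 282, 283, 286, 287, 289, 290, 300]
230 [261, 290]
250 [260, 291]
270 [260, 292, 514]
290 [260, 291, 327, 336, 453]
310 [51, 61, 111, 114, 260, 291, 404, 497, 500]
330 [261, 291, 442, 547, 550]
350 [260, 297, 479]
370 [13, 17, 255, 298, 402, 420, 422, 423, 517]
390 [558]
```

View pics/c18.png

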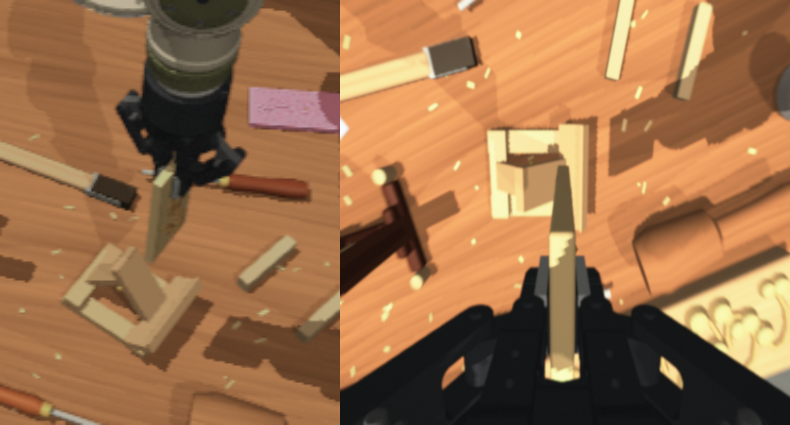

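Run:
```python
from h import *
plan([.557,-.1855,.30],-6.3,grip=1,n=13)
```

```text
[{"grip": 1, "x": -6.8, "y": -26.5, "z": -1.3, "roll": 5.74}, {"grip": 1, "x": -9.4, "y": -25.7, "z": -1.3, "roll": 5.74}, {"grip": 1, "x": -11.9, "y": -24.6, "z": -1.3, "roll": 5.74}, {"grip": 1, "x": -14.3, "y": -23.3, "z": -1.3, "roll": 5.74}, {"grip": 1, "x": -16.6, "y": -21.7, "z": -1.3, "roll": 5.74}]
[{"grip": 1, "x": -18.7, "y": -20.0, "z": -1.3, "roll": 5.74}, {"grip": 1, "x": -20.6, "y": -18.0, "z": -1.3, "roll": 5.74}, {"grip": 1, "x": -22.3, "y": -15.8, "z": -1.3, "roll": 5.74}, {"grip": 1, "x": -23.8, "y": -13.5, "z": -1.3, "roll": 5.74}, {"grip": 1, "x": -25.0, "y": -11.1, "z": -1.3, "roll": 5.74}]
[{"grip": 1, "x": -26.0, "y": -8.5, "z": -1.3, "roll": 5.74}, {"grip": 1, "x": -26.7, "y": -5.9, "z": -1.3, "roll": 5.74}, {"grip": 1, "x": -27.2, "y": -3.2, "z": -1.3, "roll": 5.74}]
```

Call:
servo_tool:
  increments:
    - {"grip": 1, "x": -6.8, "y": -26.5, "z": -5, "roll": 5.74}
    - {"grip": 1, "x": -9.4, "y": -25.7, "z": -5, "roll": 5.74}
    - {"grip": 1, "x": -11.9, "y": -24.6, "z": -5, "roll": 5.74}
    - {"grip": 1, "x": -14.3, "y": -23.3, "z": -3, "roll": 5.74}
    - {"grip": 1, "x": -16.6, "y": -21.7, "z": 0, "roll": 5.74}

```text
clock: 17.17
tcp_pos: [0.5816, 0.0303, 0.294]
orientation: [0.0, 0.428, 0.904, -0.001]
wrist_force: [0.4, -0.0, -0.4]
finger_gap: 0.0094
grip_force: 34.3
```

Call:
servo_tool:
  increments:
    - {"grip": 1, "x": -18.7, "y": -20, "z": 0, "roll": 5.74}
    - {"grip": 1, "x": -20.6, "y": -18, "z": 0, "roll": 5.74}
    - {"grip": 1, "x": -22.3, "y": -15.8, "z": 0, "roll": 5.74}
    - {"grip": 1, "x": -23.8, "y": -13.5, "z": 0, "roll": 5.74}
    - {"grip": 1, "x": -25, "y": -11, "z": 0, "roll": 5.74}

```text
clock: 17.58
tcp_pos: [0.564, -0.1054, 0.2932]
orientation: [-0.0, 0.639, 0.77, -0.001]
wrist_force: [-0.0, -0.6, -1.3]
finger_gap: 0.0098
grip_force: 34.3
```

Call:
servo_tool:
  increments:
    - {"grip": 1, "x": -26, "y": -8.5, "z": 0, "roll": 5.74}
    - {"grip": 1, "x": -26.7, "y": -5.9, "z": 0, "roll": 5.74}
    - {"grip": 1, "x": -27.2, "y": -3.2, "z": 0, "roll": 5.74}
    - {"grip": 1, "x": 0, "y": 0, "z": 0, "roll": 0}
    - {"grip": 1, "x": 0, "y": 0, "z": 0, "roll": 0}

```text
clock: 18.0
tcp_pos: [0.5538, -0.1867, 0.2929]
orientation: [-0.001, 0.746, 0.666, -0.001]
wrist_force: [-0.0, 0.3, -0.5]
finger_gap: 0.0098
grip_force: 34.3
```

Run:
```python
from h import *
st,w=snap("wrist","w19");print(st["tcp_pos"],yaw(st),st["finger_gap"],st["wrist_force"],st["ft_torque"])
C=cal("wrist",st)
F=np.array([.557,-.1855]);a=np.radians(-6.3);ex=np.array([np.cos(a),np.sin(a)]);ey=np.array([-ex[1],ex[0]])
P=lambda x,y,z:[*(F+x*ex+y*ey),z]
print(proj(C,[P(-.005,.043,.173),P(.005,.043,.173),P(-.005,.109,.173),P(.005,.109,.173),P(.0,.038,.1765),P(.0,.114,.1765)]).round(1))
h=cv2.cvtColor(w,cv2.COLOR_RGB2HSV);m=((h[...,0]>=18)&(h[...,0]<=42)&(h[...,1]<150)&(h[...,2]>90))
m[:,:200]=0;m[:,360:]=0
for v in range(0,260,6): print(v,[int(u) for u in np.flatnonzero(np.diff(m[v].astype(int)))])
```

```text
[ 0.55378796 -0.18673419  0.29288928] -6.41967301334938 0.009782225273454001 [-0.00521538  0.31778608 -0.48914317] [ 0.05728095  0.05466793 -0.00526643]
[[272.9 142.7]
 [286.8 142.7]
 [272.5  43. ]
 [287.4  43. ]
 [279.9 150.2]
 [280.   33.8]]
0 []
6 []
12 []
18 []
24 []
30 []
36 []
42 [275, 288]
48 [274, 289]
54 [216, 221, 274, 289, 338, 344]
60 [211, 227, 274, 289, 333, 349]
66 [212, 227, 274, 289, 332, 348]
72 [274, 288]
78 [275, 288]
84 [275, 288]
90 [274, 288]
96 [274, 289]
102 [275, 288]
108 [275, 288]
114 [275, 288]
120 [203, 215, 275, 288]
126 [275, 288]
132 [233, 241, 274, 289, 356, 359]
138 [274, 288, 356, 359]
144 []
150 [281, 291]
156 []
162 [199, 201]
168 [201, 204, 270, 284]
174 [199, 207, 269, 284]
180 [199, 210, 269, 285]
186 [199, 213, 268, 286]
192 [199, 215, 267, 287, 333, 336]
198 [266, 288, 329, 331, 334, 338]
204 [266, 288]
210 [223, 224, 264, 289]
216 [226, 227, 264, 290]
222 [224, 231, 263, 290]
228 [216, 234, 261, 291]
234 [207, 237, 260, 291]
240 [201, 226, 231, 239, 260, 291, 300, 304]
246 [200, 223, 234, 238, 259, 292, 319, 324]
252 [202, 224, 260, 292]
258 [205, 221, 222, 233, 234, 236, 260, 293, 325, 339]
```

Run:
```python
from h import *
w=cv2.imread("pics/w19.png")[:,:,::-1];st=env.get_state();C=cal("wrist",st);h=cv2.cvtColor(w,cv2.COLOR_RGB2HSV)
for n,(a,b) in dict(far=(34,48),near=(134,156),foot=(156,174)).items(): print(n,[(v,int(w[v,278:284].mean()),int(h[v,278:284,0].mean()),int(h[v,278:284,1].mean())) for v in range(a,b)])
for v in (168,180,230): 
    r=w[v,250:300].astype(int).sum(1);print(v,r.tolist()[5:47])
```

```text
far [(34, 107, 15, 124), (35, 97, 15, 126), (36, 86, 15, 125), (37, 73, 15, 125), (38, 59, 15, 125), (39, 48, 15, 126), (40, 44, 16, 127), (41, 62, 17, 122), (42, 97, 18, 115), (43, 125, 19, 111), (44, 139, 18, 109), (45, 144, 18, 108), (46, 144, 18, 108), (47, 145, 18, 107)]
near [(134, 137, 19, 112), (135, 137, 19, 112), (136, 137, 19, 113), (137, 137, 18, 112), (138, 135, 19, 113), (139, 128, 18, 113), (140, 109, 18, 114), (141, 79, 18, 118), (142, 57, 16, 127), (143, 69, 15, 129), (144, 92, 15, 127), (145, 109, 15, 126), (146, 120, 15, 124), (147, 126, 15, 121), (148, 129, 15, 119), (149, 127, 16, 119), (150, 125, 16, 119), (151, 118, 16, 122), (152, 104, 15, 123), (153, 88, 15, 127), (154, 79, 15, 127), (155, 77, 15, 127)]
foot [(156, 77, 15, 129), (157, 79, 15, 128), (158, 82, 15, 128), (159, 84, 15, 127), (160, 83, 15, 128), (161, 81, 15, 127), (162, 79, 16, 126), (163, 79, 17, 120), (164, 79, 18, 116), (165, 79, 18, 114), (166, 79, 18, 114), (167, 79, 18, 114), (168, 79, 18, 114), (169, 79, 18, 114), (170, 79, 18, 114), (171, 79, 18, 115), (172, 79, 18, 115), (173, 79, 18, 115)]
168 [367, 367, 366, 361, 361, 366, 367, 364, 344, 300, 230, 179, 156, 143, 159, 191, 219, 232, 233, 235, 236, 237, 237, 238, 235, 242, 240, 238, 236, 228, 195, 141, 121, 145, 192, 242, 268, 293, 346, 400, 429, 438]
180 [362, 363, 364, 364, 359, 358, 360, 364, 362, 353, 328, 280, 220, 195, 213, 226, 234, 238, 238, 237, 235, 236, 238, 237, 238, 237, 238, 240, 241, 243, 240, 215, 169, 135, 144, 199, 257, 299, 352, 399, 420, 427]
230 [366, 359, 355, 346, 325, 285, 267, 290, 319, 342, 354, 359, 359, 360, 361, 362, 361, 361, 362, 361, 362, 361, 361, 361, 362, 362, 362, 361, 361, 361, 361, 362, 361, 358, 352, 338, 306, 247, 161, 95, 78, 100]
```

Run:
```python
from h import *
st=env.get_state();C=cal("wrist",st);p=np.array(st["tcp_pos"]);q=st["orientation"]
Rt=R.from_quat([q[1],q[2],q[3],q[0]]).as_matrix()
T=lambda uv,z:((ray(C,uv,z)-p)@Rt*1000).round(1)
print("fitted far,near",T([[281.5,41.8],[281.4,140.8]],.173))
for z in (.188,.193,.198): print("foot",z,T([[277.4,162.7]],z))
# head near corner at top: depth from edge
print("tenons",T([[281,34]],.1765),T([[286,147.5]],.1765))
```

```text
fitted far,near [[111.4   4.1 120.1]
 [ 45.9   4.3 120.1]]
foot 0.188 [[ 32.3   1.4 105.1]]
foot 0.193 [[ 33.    1.4 100.1]]
foot 0.198 [[33.7  1.4 95.1]]
tenons [[115.5   3.7 116.6]] [[ 41.5   7.6 116.6]]
```

Call:
servo_tool:
  increments:
    - {"grip": 1, "x": 2.7, "y": 2.8, "z": 4, "roll": 0}
    - {"grip": 1, "x": 0, "y": 0, "z": 5, "roll": 0}
    - {"grip": 1, "x": 0, "y": 0, "z": 5, "roll": 0}
    - {"grip": 1, "x": 0, "y": 0, "z": 0, "roll": 0}
    - {"grip": 1, "x": 0, "y": 0, "z": 0, "roll": 0}

```text
clock: 18.47
tcp_pos: [0.5578, -0.1817, 0.279]
orientation: [-0.001, 0.744, 0.668, -0.0]
wrist_force: [-0.2, -0.1, 0.3]
finger_gap: 0.0093
grip_force: 34.3
```

Run:
```python
from h import *
st,w=snap("wrist","w20");C=cal("wrist",st);p=np.array(st["tcp_pos"]);q=st["orientation"];print(p,yaw(st),st["wrist_force"])
Rt=R.from_quat([q[1],q[2],q[3],q[0]]).as_matrix()
h=cv2.cvtColor(w,cv2.COLOR_RGB2HSV);m=((h[...,0]>=18)&(h[...,0]<=42)&(h[...,1]<150)&(h[...,2]>60))
for v in list(range(24,60,4))+list(range(60,130,20))+list(range(130,180,3)): print(v,[int(u) for u in np.flatnonzero(np.diff(m[v,255:305].astype(int)))+255],end=" ")
print([(v,int(w[v,276:282].mean()),int(h[v,276:282,0].mean())) for v in list(range(28,46))+list(range(134,172))])
```

```text
[ 0.55778881 -0.18173047  0.27901062] -6.196330985578173 [-0.19037387 -0.1168067   0.317311  ]
24 [] 28 [] 32 [] 36 [] 40 [] 44 [] 48 [270, 284] 52 [269, 286] 56 [269, 286] 60 [269, 286] 80 [270, 284] 100 [270, 284] 120 [270, 284] 130 [270, 284] 133 [269, 284] 136 [269, 284] 139 [269, 285] 142 [269, 284] 145 [269, 285] 148 [269, 284] 151 [271, 283] 154 [] 157 [] 160 [283, 287] 163 [] 166 [270, 283] 169 [270, 283] 172 [269, 284] 175 [269, 284] 178 [269, 284] [(28, 42, 7), (29, 41, 6), (30, 42, 7), (31, 45, 9), (32, 63, 12), (33, 90, 15), (34, 109, 15), (35, 118, 15), (36, 123, 15), (37, 124, 15), (38, 121, 15), (39, 113, 15), (40, 103, 15), (41, 94, 15), (42, 83, 15), (43, 70, 15), (44, 56, 15), (45, 46, 15), (134, 139, 18), (135, 139, 19), (136, 139, 18), (137, 139, 19), (138, 138, 19), (139, 139, 18), (140, 139, 19), (141, 138, 19), (142, 138, 18), (143, 138, 19), (144, 138, 18), (145, 138, 18), (146, 138, 18), (147, 138, 18), (148, 137, 18), (149, 132, 18), (150, 113, 18), (151, 80, 18), (152, 54, 16), (153, 63, 15), (154, 86, 15), (155, 104, 15), (156, 115, 15), (157, 123, 15), (158, 127, 15), (159, 124, 15), (160, 117, 15), (161, 107, 15), (162, 96, 15), (163, 86, 17), (164, 80, 18), (165, 79, 18), (166, 79, 18), (167, 79, 18), (168, 79, 18), (169, 79, 18), (170, 79, 18), (171, 78, 18)]
```

Run:
```python
from h import *
st=env.get_state();C=cal("wrist",st);p=np.array(st["tcp_pos"]);q=st["orientation"]
Rt=R.from_quat([q[1],q[2],q[3],q[0]]).as_matrix()
T=lambda uv,z:((ray(C,uv,z)-p)@Rt*1000).round(1)
print(T([[277.8,47],[277.3,150.8]],.173),T([[276.9,163]],.179))
```

```text
[[106.1   1.6 106.4]
 [ 40.3   1.3 106.4]] [[ 32.7   1.  100.4]]
```

Call:
servo_tool:
  increments:
    - {"grip": 1, "x": 0, "y": 0.3, "z": 5, "roll": 0}
    - {"grip": 1, "x": 0, "y": 0, "z": 5, "roll": 0}
    - {"grip": 1, "x": 0, "y": 0, "z": 4, "roll": 0}
    - {"grip": 1, "x": 0, "y": 0, "z": 0, "roll": 0}

```text
clock: 18.85
tcp_pos: [0.5581, -0.1832, 0.2647]
orientation: [0.0, 0.745, 0.667, -0.001]
wrist_force: [0.6, -2.7, -2.7]
finger_gap: 0.0093
grip_force: 34.2
```

Call:
servo_tool:
  increments:
    - {"grip": 1, "x": -1.5, "y": 0, "z": 0, "roll": 0}
    - {"grip": 1, "x": 0, "y": 0, "z": 0, "roll": 0}
    - {"grip": 1, "x": 0, "y": 0, "z": 0, "roll": 0}

```text
clock: 19.1
tcp_pos: [0.558, -0.1839, 0.2656]
orientation: [-0.0, 0.745, 0.667, 0.0]
wrist_force: [0.1, -0.2, -1.1]
finger_gap: 0.0094
grip_force: 34.5
```

Run:
```python
from h import *
st,w=snap("wrist","w21");C=cal("wrist",st);p=np.array(st["tcp_pos"]);q=st["orientation"];print(p,yaw(st),st["wrist_force"],st["ft_torque"])
h=cv2.cvtColor(w,cv2.COLOR_RGB2HSV)
print([(v,int(w[v,274:282].mean()),int(h[v,274:282,0].mean())) for v in list(range(44,64))+list(range(150,180))])
m=((h[...,0]>=18)&(h[...,0]<=42)&(h[...,1]<150)&(h[...,2]>60))
for v in range(70,250,12): print(v,[int(u) for u in np.flatnonzero(np.diff(m[v,250:305].astype(int)))+250],end=" ")
```

```text
[ 0.55803351 -0.18391152  0.26558725] -6.280865179188971 [ 0.1375076  -0.22843421 -1.10497744] [-0.04032608 -0.03106208  0.01550901]
[(44, 146, 18), (45, 146, 18), (46, 145, 19), (47, 145, 18), (48, 145, 18), (49, 145, 19), (50, 145, 19), (51, 145, 18), (52, 145, 18), (53, 145, 19), (54, 145, 18), (55, 145, 19), (56, 145, 19), (57, 145, 18), (58, 145, 18), (59, 145, 19), (60, 145, 19), (61, 144, 18), (62, 145, 18), (63, 144, 19), (150, 78, 18), (151, 53, 16), (152, 63, 15), (153, 85, 15), (154, 102, 15), (155, 113, 15), (156, 121, 15), (157, 126, 15), (158, 126, 15), (159, 120, 15), (160, 111, 15), (161, 101, 15), (162, 88, 16), (163, 77, 16), (164, 74, 17), (165, 77, 18), (166, 78, 18), (167, 78, 18), (168, 79, 18), (169, 78, 18), (170, 78, 18), (171, 79, 18), (172, 79, 18), (173, 79, 18), (174, 78, 18), (175, 79, 18), (176, 79, 18), (177, 79, 18), (178, 79, 18), (179, 78, 18)]
70 [268, 284] 82 [268, 284] 94 [268, 284] 106 [268, 284] 118 [268, 284] 130 [268, 283] 142 [268, 284] 154 [] 166 [270, 283] 178 [268, 284] 190 [266, 286] 202 [265, 287] 214 [262, 289] 226 [261, 290] 238 [259, 292]
```

Run:
```python
from h import *
st=env.get_state();C=cal("wrist",st);p=np.array(st["tcp_pos"]);q=st["orientation"]
Rt=R.from_quat([q[1],q[2],q[3],q[0]]).as_matrix()
T=lambda uv,z:((ray(C,uv,z)-p)@Rt*1000).round(1)
print(T([[276.6,149.9]],.173),T([[277,163.3]],.1655))
```

```text
[[42.3  0.8 92.7]] [[ 32.5   1.1 100.2]]
```

Call:
servo_tool:
  increments:
    - {"grip": 1, "x": 0, "y": 0, "z": 4, "roll": 0}
    - {"grip": 1, "x": 0, "y": 0, "z": 4, "roll": 0}
    - {"grip": 1, "x": 0, "y": 0, "z": 4, "roll": 0}
    - {"grip": 1, "x": 0, "y": 0, "z": 4, "roll": 0}
    - {"grip": 1, "x": 0, "y": 0, "z": 0, "roll": 0}

```text
clock: 19.57
tcp_pos: [0.5576, -0.1838, 0.2483]
orientation: [-0.001, 0.745, 0.667, -0.0]
wrist_force: [-0.8, 0.7, -0.2]
finger_gap: 0.0095
grip_force: 34.5
```

Call:
servo_tool:
  increments:
    - {"grip": 1, "x": 0, "y": 0, "z": 4, "roll": 0}
    - {"grip": 1, "x": 0, "y": 0, "z": 4, "roll": 0}
    - {"grip": 1, "x": 0, "y": 0, "z": 4, "roll": 0}
    - {"grip": 1, "x": 0, "y": 0, "z": 4, "roll": 0}
    - {"grip": 1, "x": 0, "y": 0, "z": 0, "roll": 0}

```text
clock: 19.98
tcp_pos: [0.5577, -0.1839, 0.2325]
orientation: [-0.001, 0.745, 0.667, -0.0]
wrist_force: [-0.7, -0.6, -1.5]
finger_gap: 0.0098
grip_force: 34.5
```

Run:
```python
from h import *
st=env.get_state();print(st["tcp_pos"],st["wrist_force"],st["ft_torque"])
```

```text
[ 0.55770409 -0.18393839  0.23252801] [-0.71818073 -0.59413948 -1.47794305] [ 0.00422397 -0.00079021 -0.02140411]
```

In the grooves without contact forces; continuing.

Call:
servo_tool:
  increments:
    - {"grip": 1, "x": 0, "y": 0, "z": 6, "roll": 0}
    - {"grip": 1, "x": 0, "y": 0, "z": 6, "roll": 0}
    - {"grip": 1, "x": 0, "y": 0, "z": 6, "roll": 0}
    - {"grip": 1, "x": 0, "y": 0, "z": 6, "roll": 0}
    - {"grip": 1, "x": 0, "y": 0, "z": 6, "roll": 0}

```text
clock: 20.4
tcp_pos: [0.558, -0.1841, 0.2029]
orientation: [-0.0, 0.745, 0.667, -0.0]
wrist_force: [-0.1, -0.3, -0.8]
finger_gap: 0.0098
grip_force: 34.4
```

Call:
servo_tool:
  increments:
    - {"grip": 1, "x": 0, "y": 0, "z": 6, "roll": 0}
    - {"grip": 1, "x": 0, "y": 0, "z": 6, "roll": 0}
    - {"grip": 1, "x": 0, "y": 0, "z": 6, "roll": 0}
    - {"grip": 1, "x": 0, "y": 0, "z": 0, "roll": 0}

```text
clock: 20.73
tcp_pos: [0.5574, -0.1838, 0.184]
orientation: [-0.001, 0.745, 0.667, -0.0]
wrist_force: [-0.9, 1.1, -1.2]
finger_gap: 0.01
grip_force: 34.3
```

Call:
servo_tool:
  increments:
    - {"grip": 1, "x": 0, "y": 0, "z": 6, "roll": 0}
    - {"grip": 1, "x": 0, "y": 0, "z": 6, "roll": 0}
    - {"grip": 1, "x": 0, "y": 0, "z": 6, "roll": 0}
    - {"grip": 1, "x": 0, "y": 0, "z": 6, "roll": 0}
    - {"grip": 1, "x": 0, "y": 0, "z": 6, "roll": 0}

```text
clock: 21.15
tcp_pos: [0.5581, -0.1841, 0.155]
orientation: [-0.0, 0.745, 0.667, 0.0]
wrist_force: [1.0, -0.3, -0.9]
finger_gap: 0.0094
grip_force: 34.4
```

Call:
servo_tool:
  increments:
    - {"grip": 1, "x": 0, "y": 0, "z": 5, "roll": 0}
    - {"grip": 1, "x": 0, "y": 0, "z": 4, "roll": 0}
    - {"grip": 1, "x": 0, "y": 0, "z": 3, "roll": 0}
    - {"grip": 1, "x": 0, "y": 0, "z": 0, "roll": 0}

```text
clock: 21.48
tcp_pos: [0.5578, -0.184, 0.1429]
orientation: [-0.001, 0.745, 0.667, -0.0]
wrist_force: [0.7, 0.2, 0.0]
finger_gap: 0.0093
grip_force: 34.4
```

Call:
servo_tool:
  increments:
    - {"grip": 1, "x": 0, "y": 0, "z": 2, "roll": 0}
    - {"grip": 1, "x": 0, "y": 0, "z": 2, "roll": 0}
    - {"grip": 1, "x": 0, "y": 0, "z": 2, "roll": 0}
    - {"grip": 1, "x": 0, "y": 0, "z": 0, "roll": 0}

```text
clock: 21.82
tcp_pos: [0.558, -0.1841, 0.1374]
orientation: [-0.0, 0.745, 0.667, -0.0]
wrist_force: [0.2, 0.6, -1.1]
finger_gap: 0.0097
grip_force: 34.4
```

Call:
servo_tool:
  increments:
    - {"grip": 1, "x": 0, "y": 0, "z": 1.5, "roll": 0}
    - {"grip": 1, "x": 0, "y": 0, "z": 1, "roll": 0}
    - {"grip": 1, "x": 0, "y": 0, "z": 0, "roll": 0}

```text
clock: 22.07
tcp_pos: [0.558, -0.1841, 0.135]
orientation: [-0.0, 0.745, 0.667, -0.0]
wrist_force: [0.4, -0.5, -0.5]
finger_gap: 0.0095
grip_force: 34.4
```

Call:
servo_tool:
  increments:
    - {"grip": 1, "x": 0, "y": 0, "z": 1, "roll": 0}
    - {"grip": 1, "x": 0, "y": 0, "z": 1, "roll": 0}
    - {"grip": 1, "x": 0, "y": 0, "z": 0, "roll": 0}

```text
clock: 22.32
tcp_pos: [0.5581, -0.1841, 0.133]
orientation: [-0.0, 0.745, 0.667, -0.0]
wrist_force: [-0.7, 1.0, -0.8]
finger_gap: 0.0093
grip_force: 34.4
```

Call:
servo_tool:
  increments:
    - {"grip": 1, "x": 0, "y": 0, "z": 1, "roll": 0}
    - {"grip": 1, "x": 0, "y": 0, "z": 1, "roll": 0}
    - {"grip": 1, "x": 0, "y": 0, "z": 0, "roll": 0}

```text
clock: 22.57
tcp_pos: [0.5581, -0.1841, 0.1309]
orientation: [-0.0, 0.745, 0.667, -0.0]
wrist_force: [-0.7, -0.3, -0.7]
finger_gap: 0.0095
grip_force: 34.4
```

Call:
servo_tool:
  increments:
    - {"grip": 1, "x": 0, "y": 0, "z": 1, "roll": 0}
    - {"grip": 1, "x": 0, "y": 0, "z": 1, "roll": 0}
    - {"grip": 1, "x": 0, "y": 0, "z": 0, "roll": 0}

```text
clock: 22.82
tcp_pos: [0.5585, -0.1844, 0.1304]
orientation: [0.001, 0.745, 0.667, 0.0]
wrist_force: [-2.1, 0.1, 4.9]
finger_gap: 0.0093
grip_force: 35.5
```

Call:
servo_tool:
  increments:
    - {"grip": 1, "x": 0, "y": 0, "z": 1, "roll": 0}
    - {"grip": 1, "x": 0, "y": 0, "z": 0, "roll": 0}

```text
clock: 22.98
tcp_pos: [0.5587, -0.1844, 0.1304]
orientation: [0.001, 0.745, 0.667, 0.0]
wrist_force: [-3.0, 1.1, 10.9]
finger_gap: 0.0096
grip_force: 36.2
```

Run:
```python
from h import *
st,w=snap("wrist","w22");snap("scene","s22");C=cal("wrist",st);p=np.array(st["tcp_pos"]);print(p,st["wrist_force"],st["ft_torque"])
h=cv2.cvtColor(w,cv2.COLOR_RGB2HSV)
m=((h[...,0]>=18)&(h[...,0]<=42)&(h[...,1]<150)&(h[...,2]>60))
for v in list(range(60,150,20))+list(range(150,260,6)): print(v,[int(u) for u in np.flatnonzero(np.diff(m[v,230:325].astype(int)))+230],end=" ")
```

```text
[ 0.55867029 -0.18444872  0.13039861] [-2.96661475  1.05359838 10.92710272] [0.32358936 0.75108005 0.08135287]
60 [255, 292] 80 [255, 292] 100 [256, 292] 120 [256, 291] 140 [256, 291] 150 [256, 291] 156 [256, 292] 162 [256, 291] 168 [257, 291] 174 [257, 292] 180 [256, 292] 186 [256, 291] 192 [257, 291] 198 [259, 288] 204 [] 210 [] 216 [] 222 [] 228 [] 234 [260, 291] 240 [260, 291] 246 [260, 292] 252 [259, 291] 258 [249, 302]
```

Run:
```python
from h import *
st=env.get_state();C=cal("wrist",st);p=np.array(st["tcp_pos"]);q=st["orientation"]
Rt=R.from_quat([q[1],q[2],q[3],q[0]]).as_matrix()
T=lambda uv,z:((ray(C,uv,z)-p)@Rt*1000).round(1)
w=cv2.imread("pics/w22.png");h=cv2.cvtColor(w,cv2.COLOR_BGR2HSV)
print("fit",T([[274,200]],.173)); 
for z in(.168,.173,.178,.183): print(z,T([[276,231.5]],z))
print([(v,int(w[v,270:282].mean()),int(h[v,270:282,0].mean())) for v in range(194,262,2)])
s=cv2.imread("pics/s22.png")
Cs=cal("scene");F=np.array([.558,-.1845]);a=np.radians(-6.3);ex=np.array([np.cos(a),np.sin(a)]);ey=np.array([-ex[1],ex[0]])
```

```text
fit [[ 42.5  -0.2 -42.7]]
0.168 [[ 31.3   0.4 -37.7]]
0.173 [[ 33.    0.4 -42.7]]
0.178 [[ 34.7   0.4 -47.7]]
0.183 [[ 36.4   0.4 -52.7]]
[(194, 134, 18), (196, 121, 18), (198, 91, 18), (200, 57, 14), (202, 66, 15), (204, 68, 15), (206, 83, 15), (208, 99, 15), (210, 110, 15), (212, 116, 15), (214, 124, 15), (216, 130, 15), (218, 129, 15), (220, 121, 15), (222, 113, 15), (224, 105, 15), (226, 93, 15), (228, 84, 16), (230, 116, 18), (232, 131, 19), (234, 135, 18), (236, 136, 18), (238, 136, 18), (240, 135, 18), (242, 136, 18), (244, 135, 18), (246, 135, 18), (248, 135, 18), (250, 136, 18), (252, 135, 18), (254, 136, 18), (256, 136, 18), (258, 135, 18), (260, 136, 18)]
```

Call:
servo_tool:
  increments:
    - {"grip": 1, "x": 0, "y": 0, "z": -1.5, "roll": 0}
    - {"grip": 0.85, "x": 0, "y": 0, "z": 0, "roll": 0}
    - {"grip": 0.75, "x": 0, "y": 0, "z": 0, "roll": 0}
    - {"grip": 0.6, "x": 0, "y": 0, "z": 0, "roll": 0}
    - {"grip": 0.5, "x": 0, "y": 0, "z": 0, "roll": 0}

```text
clock: 23.5
tcp_pos: [0.5581, -0.1841, 0.1293]
orientation: [-0.0, 0.745, 0.667, -0.0]
wrist_force: [-0.2, 0.2, 0.5]
finger_gap: 0.0424
grip_force: 0.0
```

Call:
servo_tool:
  increments:
    - {"grip": 0.5, "x": 0, "y": 0, "z": 0, "roll": 0}
    - {"grip": 0.5, "x": 0, "y": 0, "z": -10, "roll": 0}
    - {"grip": 0.5, "x": 0, "y": 0, "z": -25, "roll": 0}
    - {"grip": 0.5, "x": 0, "y": 0, "z": -35, "roll": 0}
    - {"grip": 0.5, "x": 0, "y": 0, "z": -35, "roll": 0}

```text
clock: 23.92
tcp_pos: [0.5573, -0.1838, 0.2356]
orientation: [-0.001, 0.745, 0.667, -0.0]
wrist_force: [1.7, -0.8, 0.1]
finger_gap: 0.0427
grip_force: 0.0
```

Call:
servo_tool:
  increments:
    - {"grip": 0.5, "x": 0, "y": 0, "z": -35, "roll": 0}
    - {"grip": 0.5, "x": -30, "y": 0, "z": 0, "roll": 0}
    - {"grip": 0.5, "x": -30, "y": 0, "z": 0, "roll": 0}
    - {"grip": 0.5, "x": 0, "y": 0, "z": 0, "roll": 0}
    - {"grip": 0.5, "x": 0, "y": 0, "z": 0, "roll": 0}

```text
clock: 24.33
tcp_pos: [0.5513, -0.2452, 0.2701]
orientation: [0.0, 0.746, 0.666, 0.0]
wrist_force: [-0.7, 0.2, 0.5]
finger_gap: 0.0426
grip_force: 0.0
```

Run:
```python
from h import *
st,w=snap("wrist","w23");C=cal("wrist",st);print(st["tcp_pos"],st["wrist_force"],st["finger_gap"])
F=np.array([.558,-.1845]);a=np.radians(-6.3);ex=np.array([np.cos(a),np.sin(a)]);ey=np.array([-ex[1],ex[0]])
h=cv2.cvtColor(w,cv2.COLOR_RGB2HSV);m=((h[...,0]>=17)&(h[...,0]<=42)&(h[...,1]<150)&(h[...,2]>80)).astype(np.uint8)
n,l,s,c=cv2.connectedComponentsWithStats(m)
for i in range(1,n):
    if s[i,4]>250:
        r=cv2.minAreaRect(np.argwhere(l==i)[:,::-1].astype(np.float32)); W=ray(C,cv2.boxPoints(r),.173)[:,:2]-F
        print(s[i].tolist(),(np.c_[W@ex,W@ey]*1000).round(1).tolist())
```

```text
[ 0.55134627 -0.24518634  0.27014815] [-0.66264962  0.24016532  0.45791235] 0.042608998765519414
[101, 0, 23, 47, 960] [[-103.6, 69.5], [-91.1, 70.1], [-92.5, 44.4], [-105.4, 43.7]]
[267, 0, 19, 51, 841] [[-4.8, 41.9], [-4.5, 69.4], [6.2, 69.4], [6.3, 41.9]]
[507, 0, 53, 281, 11648] [[138.5, 69.1], [169.5, 69.1], [207.8, -114.2], [169.7, -114.1]]
[268, 64, 17, 107, 1766] [[-4.2, 33.8], [5.7, 33.8], [6.0, -32.6], [-4.8, -32.6]]
[184, 108, 48, 130, 2841] [[-60.5, 7.3], [-33.3, 9.5], [-29.0, -77.5], [-58.9, -80.2]]
[265, 176, 22, 100, 1647] [[-6.8, -36.6], [7.3, -36.7], [7.7, -109.7], [-7.6, -109.6]]
[64, 258, 77, 34, 608] [[-157.1, -114.1], [-99.5, -89.3], [-97.1, -97.6], [-155.2, -122.8]]
```

```bash
python3 -c "
from workcell import env
print(env.hand_in())"
```

```text
the job is handed in; nothing more can be done
None
```

I lowered the panel under grip into the empty middle bay until it met the cork strip, let go of it, backed the arm clear and handed the job in at about 24 s. The last wrist-camera check put its head level with the fitted neighbour, centred within about 1 mm, carved face to the front; no verdict came back after handing in.

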